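# Pack and clamp one interlocked layer of sample cartons

## Robot

A 6-joint arm with a two-finger parallel gripper is mounted at the origin on a cart in front of the work surface, level with it; the furniture and walls round the work are solid. World frame = base frame: x ahead of the robot, y to its left, z up, the work surface at z = 0. Lengths are in m, angles in rad, forces in N, time in s.
With the tool pointing down it reaches from about 0.375 to 0.9 m from the base axis. Payload 3.1 kg.
Tool frame: the origin (TCP) lies where the fingers leave the gripper's body, on its centre line; the fingertips stand 70 mm ahead of it and the grasp point (between the pads) lies 51 mm ahead of it; z points along the fingers, x is the direction in which the jaws open and shut, and the axes are right-handed (so a half turn about z gives the same grasp; the last joint's range is limited). The gripper opens to 87 mm and grips with 3 to 60 N. Pads are 19 mm wide; open, the fingers measure 117 mm over their backs; the gripper's body (75 mm by 190 mm) begins 51 mm behind the grasp point.
Start: joints at [0.93, 0.527, 1.433, -0, 1.181, -0.178], TCP at [0.278, 0.56, 0.292] pointing down, gripper open.
Joint ranges: [-3.08, 3.08], [-0.75, 2.2], [0.22, 2.44], [-1.43, 4.57], [0, 2.65], [-2.85, 2.85]. Speed limits (rad/s): [2.79, 2.79, 3.14, 3.14, 3.14, 3.14].

## Interface

Orientations are given as a unit quaternion [x, y, z, w].
In Python, from cell import bot gives the robot as it stands. The module is installed in compiled form; this text tells all that it offers.
- The arm moves only by the shell command python3 -m pendant 'ROWS' [FORCE]. ROWS is JSON, a list of rows, each an object of numbers: "ax", "ay", "az": the turn, a rotation vector about the tool's x, y, z in rad; "x", "y", "z": the shift along the tool's x, y, z in cm; "gripper": the closure, from -1 (fully open) to 1 (shut), so that 0 is half open. In form: [{"ax": .., "ay": .., "az": .., "x": .., "y": .., "z": .., "gripper": ..}, ...]. A call has 1 to 12 rows; each row shifts and turns the commanded pose from where the row before left it, along the tool's axes as they then stand; what a row does not reach is not made up. A row lasts 1/12 s, in which the tool goes at most 41.7 mm and 7.16 degrees, less where a joint would pass 70% of its speed; a pose out of reach is approached as far as the arm can. A call is refused whole if a number of a shift passes 4.17 or a number of a turn 0.125, either way. A call with a gripper value outside its range is refused whole. The fingers move at their own pace and stop on an object; FORCE is the grip in N (left out, the last holds). Time passes only in rows, so rows that do not move let the fingers close. It gives the time, the measured TCP pose, the force and the opening at its end, in the units of the state.
- bot.observe(): the state, without advancing time (a new reading comes with each control period).
- bot.get_image(name): name is "side" or "top"; returns a dict with "img" (420x560x3 uint8, red, green, blue), "fov_y" (degrees; the focal length in pixels is half the picture's height over the tangent of half this angle, whatever the lens; pixels are square), "cx", "cy" (the principal point, pixels), "distortion" ([k1, k2, p1, p2, k3] as OpenCV has them; the pictures are not rectified), "position" and "rotation" of the camera in the world. Camera axes: x right, y down, z forward; pixel columns grow to the right and rows downward; lengths in m; the calibration is good to about 2 mm. A picture is of the moment at which its call begins. There is no depth.
- bot.hand_in(): hands the job in, once; it reports no verdict.
The state is a dict: "time": time; "joints": joint angles; "qvel": joint speeds; "joint_torque": joint torques, N m; "eef_pos": TCP position; "tcp_rot": TCP orientation; "wrist_force": force on the tool from outside, world axes, zero at the start; "moment": the same for the moment, N m; "opening": opening from 0.0 (shut) to 1.0 (fully open).
Only numpy, scipy, OpenCV 4.12 (cv2) and the standard library are available. Lean on these libraries where they do the work, as an engineer would, in place of code of your own. Each camera call takes 0.05 s, during which the arm holds its last target. There are 200 camera calls.

## Task

Load the waiting sample cartons as one interlocked layer on the pallet slab: first back both clamp knobs off to their open stops, then stand every carton upright in the pattern ruled on the slab, the two lengthways places at the back first and then the three crossways places in front from the left fence rightwards, so that any gap is left at the right of the front row. When all are in, turn the side clamp's knob clockwise to its end stop (while the rows can still slide over to the left fence) and then the front clamp's knob to its end stop. Leave the other things on the desk where they are.

Things in the scene. Friction and masses are not known exactly. Their poses are not given: they have to be found in the camera images.
- bed: fixed plywood pallet slab 290 x 320 mm, top 20 mm above its origin (centre of the underside, on the desk; x towards the back fence, y left, z up). Fences 30 mm high: back, inner face at x = +118 mm; left, inner face at y = +132 mm. The layer pattern, 150 x 180 mm, is ruled in blue: two places at the back, long side along y; three in front of them, long side along x
- jaw_front (a joint): travel (m) along the bed's +x of the front jaw, an aluminium bar 29 mm high and 170 mm long, driven by the front knob: 0 = open (face at bed x = -49 mm), 0.0154 = closed (face at -33.5 mm, leaving 1.5 mm of play for a full layer)
- jaw_side (a joint): travel (m) along the bed's +y of the side jaw, a bar 29 mm high and 140 mm long, driven by the side knob: 0 = open (face at bed y = -65 mm), 0.0154 = closed (face at -49.5 mm, 1.5 mm of play)
- cell_b1 (a point): back row, left place: centre of the ruled outline on the slab's top, where a carton's centre comes when it stands against both fences; carton's long side along the bed's y. The point's axes are those of the bed
- cell_b2 (a point): back row, right place, 90 mm to the right of the other; carton's long side along the bed's y
- cell_f1 (a point): front row, left place, beside the left fence; carton's long side along the bed's x
- cell_f2 (a point): front row, middle place, 60 mm further right; carton's long side along the bed's x
- cell_f3 (a point): front row, right place, another 60 mm further right; carton's long side along the bed's x
- knob_front (a joint): angle (rad) of the captive clamp knob in front of the front jaw: 0 = fully open stop, 2.2 = fully tight stop; it grows clockwise seen from above, stays where it is left (about 0.05 N m of friction) and is geared to the front jaw, which it moves 7 mm per radian towards the cartons
- knob_side (a joint): the same for the knob to the right of the side jaw (0 = fully open, 2.2 = fully tight, clockwise tightens, 7 mm per radian)
- knob_front_grip (a point): grip point of the front knob, on its vertical axis at 84.5 mm above the desk: a black upright bar 58 mm long (x of this point, turns with the knob) and 14 mm thick, its top 14 mm above this point and its lower edge 20 mm below it; white mark on its +x end
- knob_side_grip (a point): grip point of the side knob, 84.5 mm above the desk, on a bar of the same kind, along x of this point
- carton_1: brown gable-top sample carton, box part 90 x 60 x 47 mm (x y z), sloping roof up to 61 mm, and above it an upright white sealing bar 84 mm long (along x), 12 mm thick (y), from 61 to 84 mm height, over the carton's middle line: the place to grip it. Origin: centre of the underside; about 0.16 kg; may be absent
- carton_2: brown gable-top sample carton, box part 90 x 60 x 47 mm (x y z), sloping roof up to 61 mm, and above it an upright white sealing bar 84 mm long (along x), 12 mm thick (y), from 61 to 84 mm height, over the carton's middle line: the place to grip it. Origin: centre of the underside; about 0.16 kg; may be absent
- carton_3: brown gable-top sample carton, box part 90 x 60 x 47 mm (x y z), sloping roof up to 61 mm, and above it an upright white sealing bar 84 mm long (along x), 12 mm thick (y), from 61 to 84 mm height, over the carton's middle line: the place to grip it. Origin: centre of the underside; about 0.16 kg; may be absent
- carton_4: brown gable-top sample carton, box part 90 x 60 x 47 mm (x y z), sloping roof up to 61 mm, and above it an upright white sealing bar 84 mm long (along x), 12 mm thick (y), from 61 to 84 mm height, over the carton's middle line: the place to grip it. Origin: centre of the underside; about 0.16 kg; may be absent
- carton_5: brown gable-top sample carton, box part 90 x 60 x 47 mm (x y z), sloping roof up to 61 mm, and above it an upright white sealing bar 84 mm long (along x), 12 mm thick (y), from 61 to 84 mm height, over the carton's middle line: the place to grip it. Origin: centre of the underside; about 0.16 kg; may be absent
- sample_tin_d: round grey sample tin with lid, 62 mm across, 54 high; a bystander on the desk, origin at its underside; leave it alone
- cup_green: green cup, 71 mm across, 42 high; a bystander on the desk, origin at its underside; leave it alone
- tape_masking: roll of masking tape, 92 mm across, 25 high; a bystander on the desk, origin at its underside; leave it alone
- marker_1: blue and white marker pen, 135 mm long; a bystander on the desk, origin at its underside; leave it alone
- stamp_lot: wooden hand stamp, 25 x 48 x 73 mm; a bystander on the desk, origin at its underside; leave it alone

How it is judged:
By the outcome, as a careful person would: the job done as asked, in the order asked, and still so for the second after the job is handed in, with the robot touching nothing.
Of carton_1, carton_2, carton_3, carton_4, carton_5 only 3 to 5 are there at a start; the rules pass over those that are not, and their reading is None.
At some moment in a run one of carton_1, carton_2, carton_3, carton_4, carton_5 may be knocked a few centimetres aside while the robot is not near it.
It also fails if it takes over 210 s, if anything falls off the work surface, if the arm or the gripper's body presses on something with over 40 N, if the wrist force passes 120 N, or if a joint passes its speed limit or range.

## Working session

There is one attempt and no reset: what is moved stays moved. The work goes in short steps, Python scripts to look and compute and a shell command to move; the robot and the scene stay as the last step left them, time stands still between calls to the robot, and variables do not carry over. Pictures are saved under pics/ and viewed, about 12 in all and at most 16, crops included, and the job is handed in when it is done.

```bash
mkdir -p pics
python3 - <<'E'
from cell import bot
import cv2,json
s=bot.observe(); print(s)
for n in("top","side"):
    d=bot.get_image(n); cv2.imwrite(f"pics/{n}0.png",d["img"][:,:,::-1]); d.pop("img"); print(n,d)
E
```

```text
{'time': 0.0, 'joints': array([ 9.30542889e-01,  5.28445002e-01,  1.43389397e+00, -7.43348493e-06,
        1.18139126e+00, -1.78518511e-01]), 'qvel': array([-0.00013772,  0.00014379, -0.00016587,  0.00097561,  0.00108376,
       -0.00024888]), 'joint_torque': array([-1.01966998e-03, -4.40041280e+01, -1.76589096e+01,  6.32192334e-02,
        5.83365059e-02, -1.39189292e-04]), 'eef_pos': array([0.27807196, 0.55908495, 0.29128713]), 'tcp_rot': array([ 8.50146411e-01,  5.26545286e-01, -9.92853934e-04,  3.95669958e-04]), 'wrist_force': array([0.80267872, 0.49626472, 0.9164763 ]), 'moment': array([-0.00422722,  0.03586925, -0.06389661]), 'opening': 0.9964466651115046}
top {'fov_y': 44.78785198368194, 'cx': 269.4798908658835, 'cy': 204.3101324503886, 'distortion': array([-0.06117102,  0.        ,  0.        ,  0.        ,  0.        ]), 'position': array([ 0.30217037, -0.11711868,  1.49928279]), 'rotation': array([ 0.71173886, -0.69823113,  0.05354646, -0.05508041])}
side {'fov_y': 46.44403361688598, 'cx': 273.1849414103313, 'cy': 206.46008932194803, 'distortion': array([0.05740688, 0.        , 0.        , 0.        , 0.        ]), 'position': array([ 0.36263708, -1.43675207,  0.78366689]), 'rotation': array([ 0.85558133, -0.05992121,  0.03154664, -0.51322008])}
```

View pics/top0.png

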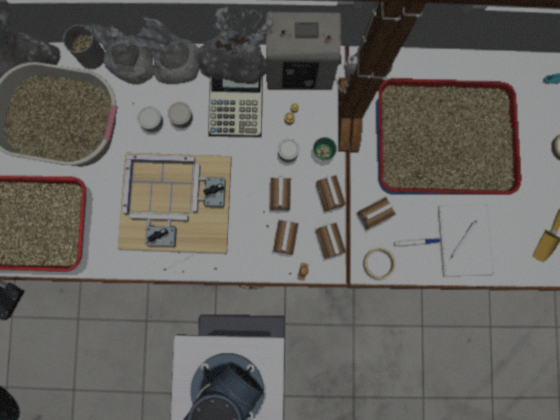

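View pics/side0.png

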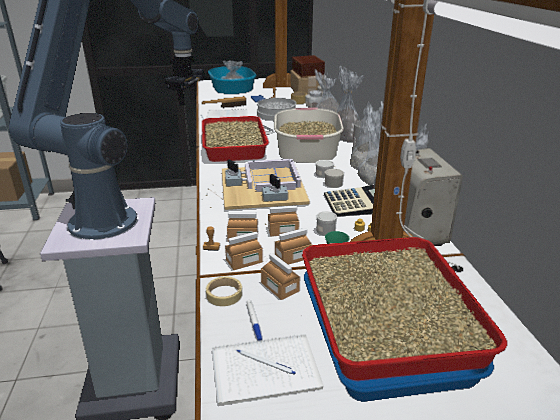

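All five cartons are present: brown boxes near (281,195), (331,193), (376,213), (286,237) and (331,240). The slab is at about (175,203), with the knobs at about (214,190) and (157,236).

```bash
cat > h.py <<'E'
from cell import bot
import cv2,numpy as np
from scipy.spatial.transform import Rotation as R
def im(n):
    d=bot.get_image(n); d["bgr"]=np.ascontiguousarray(d["img"][:,:,::-1])
    f=210/np.tan(np.radians(d["fov_y"]/2)); d["K"]=np.array([[f,0,d["cx"]],[0,f,d["cy"]],[0,0,1.]]); d["R"]=R.from_quat(d["rotation"]).as_matrix(); return d
def cast(d,uv,z):
    p=cv2.undistortPoints(np.float64(uv).reshape(-1,1,2),d["K"],d["distortion"]).reshape(-1,2)
    r=np.c_[p,np.ones(len(p))]@d["R"].T; o=d["position"]
    return o+r*((z-o[2])/r[:,2])[:,None]
def proj(d,P):
    Rt=d["R"].T; return cv2.projectPoints(np.float64(P).reshape(-1,1,3),cv2.Rodrigues(Rt)[0],-Rt@d["position"],d["K"],d["distortion"])[0].reshape(-1,2)
def crop(d,x0,y0,x1,y1,k,fn): cv2.imwrite(fn,cv2.resize(d["bgr"][y0:y1,x0:x1],None,fx=k,fy=k,interpolation=cv2.INTER_CUBIC))
def bars(d):
    "cartons: brown blobs (HSV) and the white bar inside each; bar top z=84mm"
    h=cv2.cvtColor(d["bgr"],cv2.COLOR_BGR2HSV); br=((h[...,0]>4)&(h[...,0]<22)&(h[...,1]>70)&(h[...,2]>30)).astype(np.uint8)
    cl=cv2.morphologyEx(br,cv2.MORPH_CLOSE,np.ones((9,9)))
    n,l,st,c=cv2.connectedComponentsWithStats(cl); out=[]
    for i in range(1,n):
        if not 250<st[i,4]<1200: continue
        inn=((l==i)&(br==0)).astype(np.uint8); m,l2,s2,_=cv2.connectedComponentsWithStats(inn)
        if m<2: continue
        j=1+np.argmax(s2[1:,4]); pts=np.argwhere(l2==j)[:,::-1].astype(float)
        out.append((st[i,4],c[i],len(pts),cv2.minAreaRect(pts.astype(np.float32)),pts))
    return out
E
python3 - <<'E'
from h import *
d=im("top")
crop(d,112,145,240,257,6,"pics/bed1.png"); crop(d,262,165,402,265,5,"pics/car1.png")
np.set_printoptions(precision=4,suppress=True)
for a,c,n,r,p in bars(d):
    w=cast(d,p,.084); m=w.mean(0); u=np.linalg.svd(w[:,:2]-m[:2])[2][0]; L=np.ptp((w[:,:2]-m[:2])@u)
    print(a,c.round(),n,m[:2],"ang",np.degrees(np.arctan2(u[1],u[0])).round(1),"L",L.round(3))
h=cv2.cvtColor(d["bgr"],cv2.COLOR_BGR2HSV)
for p in [(225,220),(300,270),(281,195),(150,180),(281,182)]: print(p,h[p[1],p[0]])
E
```

```text
552 [280. 193.] 147 [ 0.5587 -0.1415] ang 179.1 L 0.078
625 [549. 241.] 62 [ 0.4558 -0.9264] ang 76.3 L 0.041
558 [285. 237.] 159 [ 0.4323 -0.1584] ang 170.9 L 0.078
(225, 220) [ 24  70 146]
(300, 270) [13 93 77]
(281, 195) [ 60   4 144]
(150, 180) [ 19  51 125]
(281, 182) [ 90   3 148]
```

View pics/bed1.png

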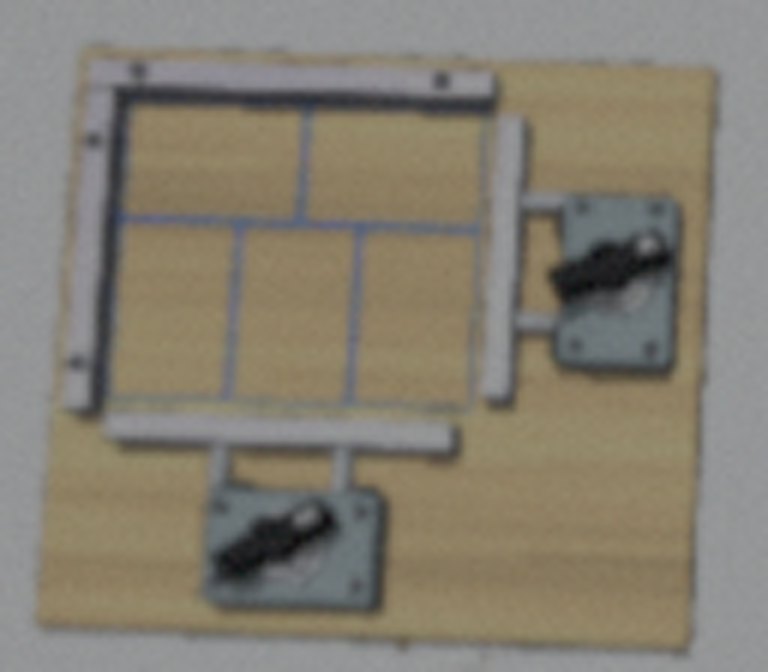

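View pics/car1.png

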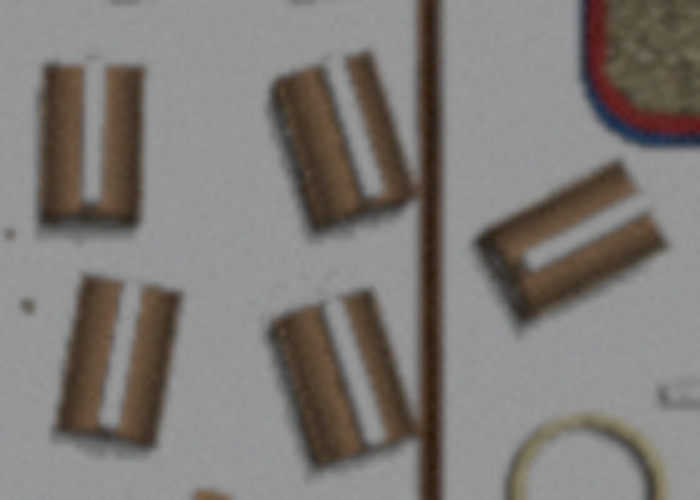

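The crop shows the bar ends, the ruled lines, and both knobs with their white marks (front about (315,515), side about (650,245) in the bed crop). Next I'll turn these into world positions.

```bash
cat > m.py <<'E'
from h import *
np.set_printoptions(precision=4,suppress=True)
d=im("top")
C=lambda p,k,o:(np.array(p,float)+.5)/k-.5+np.array(o)
print("CARTONS")
for n,a,b in [("A",(96,60),(91,207)),("B",(337,55),(375,200)),("C",(650,203),(522,262)),("D",(131,285),(108,428)),("E",(335,298),(375,445))]:
    w=cast(d,C([a,b],5,(262,165)),.084)[:,:2]; v=w[0]-w[1]; print(n,w.mean(0),"ang",np.degrees(np.arctan2(v[1],v[0])).round(1),"L",np.hypot(*v).round(4))
px=[(308,100),(302,222),(120,217),(477,231),(470,408),(238,222),(228,400),(360,228),(350,403),(108,397),(480,100)]
bd=[(118,42),(58,42),(58,132),(58,-48),(-32,-48),(58,72),(-32,72),(58,12),(-32,12),(-32,132),(118,-48)]
w=cast(d,C(px,6,(112,145)),.02)[:,:2]; b=np.array(bd)/1e3
mw,mb=w.mean(0),b.mean(0); H=(b-mb).T@(w-mw); th=np.arctan2(H[0,1]-H[1,0],H[0,0]+H[1,1])
Rb=np.array([[np.cos(th),-np.sin(th)],[np.sin(th),np.cos(th)]]); t=mw-Rb@mb
print("BED yaw deg",np.degrees(th),"origin",t); print("resid mm",((b@Rb.T+t-w)*1e3).round(1).tolist())
pc=np.array([(145,160),(145,-160),(-145,160),(-145,-160)])/1e3@Rb.T+t
print("ply corners crop pred",((proj(d,np.c_[pc,[.02]*4])-[112,145]+.5)*6-.5).round(0).tolist(),"seen (83,47),(715,70),(38,627),(690,650)")
for n,c in dict(b1=(88,87),b2=(88,-3),f1=(13,102),f2=(13,42),f3=(13,-18)).items(): print(n,Rb@np.array(c)/1e3+t)
for n,a,c in [("front",(322,510),(215,582)),("side",(670,247),(557,290))]:
    k=cast(d,C([a,c],6,(112,145)),.0985)[:,:2]; v=k[0]-k[1]; m=k.mean(0)
    print("knob",n,m,"ang",np.degrees(np.arctan2(v[1],v[0])),"L",np.hypot(*v),"bed",(m-t)@Rb)
for n,p in [("frontjaw",[(108,412),(458,427)]),("sidejaw",[(500,118),(487,400)])]:
    print(n,((cast(d,C(p,6,(112,145)),.049)[:,:2]-t)@Rb))
E
python3 m.py
```

```text
CARTONS
A [ 0.5594 -0.1417] ang -1.0 L 0.0843
B [ 0.5657 -0.2899] ang 14.5 L 0.0856
C [ 0.5081 -0.4197] ang -64.4 L 0.0807
D [ 0.4335 -0.1582] ang -8.3 L 0.0809
E [ 0.4276 -0.2895] ang 15.4 L 0.0846
BED yaw deg -0.1995787597645749 origin [0.5355 0.1685]
resid mm [[-1.8, 1.1], [0.1, 1.6], [-0.5, 0.8], [2.7, -1.3], [0.9, -0.7], [0.7, -0.2], [-0.3, 0.1], [2.5, 0.6], [-0.2, 0.3], [-0.4, 0.7], [-3.6, -3.0]]
ply corners crop pred [[75.0, 46.0], [713.0, 59.0], [35.0, 627.0], [692.0, 643.0]] seen (83,47),(715,70),(38,627),(690,650)
b1 [0.6238 0.2552]
b2 [0.6234 0.1652]
f1 [0.5488 0.2705]
f2 [0.5486 0.2105]
f3 [0.5484 0.1505]
knob front [0.4258 0.1991] ang -54.40198029111906 L 0.05888434360361616 bed [-0.1097  0.0302]
knob side [0.5587 0.0444] ang -67.67681778151828 L 0.05621315721963598 bed [ 0.0236 -0.124 ]
frontjaw [[-0.0428  0.1227]
 [-0.0461 -0.0467]]
sidejaw [[ 0.1059 -0.0599]
 [-0.0328 -0.06  ]]
```

```bash
cat > m2.py <<'E'
exec(open('m.py').read().split('print("CARTONS")')[0])
h=cv2.cvtColor(d["bgr"],cv2.COLOR_BGR2HSV)[148:257,112:240]
ply=((h[...,1]>38)&(h[...,0]>12)&(h[...,0]<32)).astype(np.uint8)
px=np.array([(302,222),(120,217),(477,231),(470,408),(238,222),(228,400),(360,228),(350,403),(108,397)])
bd=[(58,42),(58,132),(58,-48),(-32,-48),(58,72),(-32,72),(58,12),(-32,12),(-32,132)]
px=np.r_[px,[(83,47),(715,70),(38,627),(690,650)]]; bd+= [(145,160),(145,-160),(-145,160),(-145,-160)]
w=cast(d,C(px,6,(112,145)),.02)[:,:2]; b=np.array(bd)/1e3
mw,mb=w.mean(0),b.mean(0); H=(b-mb).T@(w-mw); th=np.arctan2(H[0,1]-H[1,0],H[0,0]+H[1,1])
Rb=np.array([[np.cos(th),-np.sin(th)],[np.sin(th),np.cos(th)]]); t=mw-Rb@mb
print("BED yaw",np.degrees(th),"o",t); print(((b@Rb.T+t-w)*1e3).round(1).tolist())
for n,c in dict(b1=(88,87),b2=(88,-3),f1=(13,102),f2=(13,42),f3=(13,-18)).items(): print(n,Rb@np.array(c)/1e3+t)
E
cat > plan.py <<'E'
import sys; from h import *
def plan(x,y,z,yaw):
    s=bot.observe(); M=R.from_quat(s["tcp_rot"]).as_matrix(); p=s["eef_pos"]
    cy=np.degrees(np.arctan2(M[1,0],M[0,0])); D=np.array([x,y,z])-p
    dy=(yaw-cy+90)%180-90; a=np.radians(cy+dy)
    X=np.array([np.cos(a),np.sin(a),0]);Y=np.array([np.sin(a),-np.cos(a),0])
    print("now",p.round(4),"yaw %.1f"%cy,"t %.1f"%s["time"],"F",s["wrist_force"].round(1),"Mz %.2f"%s["moment"][2],"open %.3f q6 %.2f"%(s["opening"],s["joints"][5]))
    print("az %.3f rad (%.1f deg) then/after-turn shifts cm x %.2f y %.2f z %.2f ; before-turn x %.2f y %.2f"%(-np.radians(dy),-dy,D@X*100,D@Y*100,-D[2]*100,D@M[:,0]*100,D@M[:,1]*100))
plan(*map(float,sys.argv[1:5]))
E
python3 m2.py; python3 plan.py .4258 .1991 .20 35.6
```

```text
BED yaw -0.8429371686785455 o [0.534 0.168]
[[-0.9, 0.5], [-0.5, -0.4], [0.7, -2.5], [-1.1, -0.8], [0.1, -1.3], [-1.0, -0.0], [1.1, -0.5], [-1.5, 0.2], [-0.4, 0.5], [0.6, 2.1], [2.3, -0.7], [0.5, 2.6], [0.1, 0.3]]
b1 [0.6233 0.2537]
b2 [0.6219 0.1637]
f1 [0.5485 0.2698]
f2 [0.5476 0.2098]
f3 [0.5467 0.1498]
now [0.2783 0.5593 0.2918] yaw 63.5 t 0.2 F [-0.   0.2  0.1] Mz 0.04 open 1.001 q6 -0.18
az 0.488 rad (27.9 deg) then/after-turn shifts cm x -8.97 y 37.88 z 9.18 ; before-turn x -25.67 y 29.26
```

```bash
python3 -m pendant '[{"az":0.122},{"az":0.122},{"az":0.122},{"az":0.122},{},{"x":-0.9,"y":3.79},{"x":-0.9,"y":3.79},{"x":-0.9,"y":3.79},{"x":-0.9,"y":3.79},{"x":-0.9,"y":3.79},{"x":-0.9,"y":3.79}]' 20 
python3 -m pendant '[{"x":-0.9,"y":3.79},{"x":-0.9,"y":3.79},{"x":-0.9,"y":3.79},{"x":-0.9,"y":3.79},{},{}]'; python3 plan.py .4258 .1991 .1355 35.6
```

```text
now [0.2783 0.5593 0.2918] yaw 63.5 t 0.2 F [-0.   0.2  0.1] Mz 0.04 open 1.001 q6 -0.18
az 0.488 rad (27.9 deg) then/after-turn shifts cm x -8.97 y 37.88 z 15.63 ; before-turn x -25.66 y 29.26schema error: expected keys ax, ay, az, x, y, z, gripper
schema error: expected keys ax, ay, az, x, y, z, gripper
```

```bash
python3 -m pendant '[{"ax":0,"ay":0,"az":0.122,"x":0,"y":0,"z":0,"gripper":-1},{"ax":0,"ay":0,"az":0.122,"x":0,"y":0,"z":0,"gripper":-1},{"ax":0,"ay":0,"az":0.122,"x":0,"y":0,"z":0,"gripper":-1},{"ax":0,"ay":0,"az":0.122,"x":0,"y":0,"z":0,"gripper":-1},{"ax":0,"ay":0,"az":0,"x":-0.9,"y":3.79,"z":0,"gripper":-1},{"ax":0,"ay":0,"az":0,"x":-0.9,"y":3.79,"z":0,"gripper":-1},{"ax":0,"ay":0,"az":0,"x":-0.9,"y":3.79,"z":0,"gripper":-1},{"ax":0,"ay":0,"az":0,"x":-0.9,"y":3.79,"z":0,"gripper":-1},{"ax":0,"ay":0,"az":0,"x":-0.9,"y":3.79,"z":0,"gripper":-1},{"ax":0,"ay":0,"az":0,"x":-0.9,"y":3.79,"z":0,"gripper":-1}]' 20
python3 -m pendant '[{"ax":0,"ay":0,"az":0,"x":-0.9,"y":3.79,"z":0,"gripper":-1},{"ax":0,"ay":0,"az":0,"x":-0.9,"y":3.79,"z":0,"gripper":-1},{"ax":0,"ay":0,"az":0,"x":-0.9,"y":3.79,"z":0,"gripper":-1},{"ax":0,"ay":0,"az":0,"x":-0.9,"y":3.79,"z":0,"gripper":-1},{"ax":0,"ay":0,"az":0,"x":0,"y":0,"z":0,"gripper":-1},{"ax":0,"ay":0,"az":0,"x":0,"y":0,"z":0,"gripper":-1}]'; python3 plan.py .4258 .1991 .1355 35.6
```

```text
time: 1.08
eef_pos: [0.3671, 0.3415, 0.2923]
tcp_rot: [0.952, 0.306, 0.0, 0.0]
wrist_force: [1.2, 1.2, 0.1]
opening: 1.0
time: 1.58
eef_pos: [0.4268, 0.1971, 0.2923]
tcp_rot: [0.953, 0.303, 0.0, -0.0]
wrist_force: [-0.2, -0.9, -0.5]
opening: 1.002
now [0.4268 0.1971 0.2923] yaw 35.3 t 1.6 F [-0.2 -0.9 -0.5] Mz 0.02 open 1.002 q6 -0.42
az -0.005 rad (-0.3 deg) then/after-turn shifts cm x 0.04 y -0.22 z 15.68 ; before-turn x 0.03 y -0.22
```

```bash
python3 -m pendant '[{"ax":0,"ay":0,"az":0,"x":0.04,"y":-0.2,"z":3.8,"gripper":-1},{"ax":0,"ay":0,"az":0,"x":0,"y":0,"z":3.8,"gripper":-1},{"ax":0,"ay":0,"az":0,"x":0,"y":0,"z":3.8,"gripper":-1},{"ax":0,"ay":0,"az":0,"x":0,"y":0,"z":3,"gripper":-0.3},{"ax":0,"ay":0,"az":0,"x":0,"y":0,"z":1.3,"gripper":0.2},{"ax":0,"ay":0,"az":0,"x":0,"y":0,"z":0,"gripper":1},{"ax":0,"ay":0,"az":0,"x":0,"y":0,"z":0,"gripper":1},{"ax":0,"ay":0,"az":0,"x":0,"y":0,"z":0,"gripper":1},{"ax":0,"ay":0,"az":0,"x":0,"y":0,"z":0,"gripper":1},{"ax":0,"ay":0,"az":0,"x":0,"y":0,"z":0,"gripper":1},{"ax":0,"ay":0,"az":0,"x":0,"y":0,"z":0,"gripper":1}]' 20; python3 plan.py .4258 .1991 .1355 35.6
```

```text
time: 2.5
eef_pos: [0.4254, 0.201, 0.1364]
tcp_rot: [0.952, 0.306, 0.001, 0.0]
wrist_force: [-1.0, 0.5, 1.3]
opening: 0.483
now [0.4254 0.201  0.1364] yaw 35.6 t 2.5 F [-1.   0.5  1.3] Mz -0.05 open 0.483 q6 -0.42
az -0.000 rad (-0.0 deg) then/after-turn shifts cm x -0.08 y 0.18 z 0.09 ; before-turn x -0.08 y 0.18
```

```bash
python3 -m pendant '[{"ax":0,"ay":0,"az":0,"x":0,"y":0.1,"z":0.1,"gripper":1},{"ax":0,"ay":0,"az":0,"x":0,"y":0,"z":0,"gripper":1},{"ax":0,"ay":0,"az":0,"x":0,"y":0,"z":0,"gripper":1},{"ax":0,"ay":0,"az":0,"x":0,"y":0,"z":0,"gripper":1},{"ax":0,"ay":0,"az":0,"x":0,"y":0,"z":0,"gripper":1},{"ax":0,"ay":0,"az":0,"x":0,"y":0,"z":0,"gripper":1}]'; python3 plan.py .4258 .1991 .1355 35.6
python3 -m pendant '[{"ax":0,"ay":0,"az":-0.1,"x":0,"y":0,"z":0,"gripper":1},{"ax":0,"ay":0,"az":-0.1,"x":0,"y":0,"z":0,"gripper":1},{"ax":0,"ay":0,"az":-0.1,"x":0,"y":0,"z":0,"gripper":1},{"ax":0,"ay":0,"az":0,"x":0,"y":0,"z":0,"gripper":1},{"ax":0,"ay":0,"az":0,"x":0,"y":0,"z":0,"gripper":1}]'; python3 plan.py .4258 .1991 .1355 35.6
```

```text
time: 3.0
eef_pos: [0.4298, 0.2017, 0.1356]
tcp_rot: [0.952, 0.305, 0.006, -0.0]
wrist_force: [3.6, 7.1, 1.5]
opening: 0.319
now [0.4298 0.2017 0.1356] yaw 35.5 t 3.0 F [3.6 7.1 1.5] Mz 0.07 open 0.319 q6 -0.42
az -0.002 rad (-0.1 deg) then/after-turn shifts cm x -0.48 y -0.02 z 0.01 ; before-turn x -0.48 y -0.02
time: 3.42
eef_pos: [0.4296, 0.2016, 0.1356]
tcp_rot: [0.896, 0.444, 0.006, 0.001]
wrist_force: [3.3, 7.4, 1.1]
opening: 0.324
now [0.4296 0.2016 0.1356] yaw 52.7 t 3.4 F [3.3 7.4 1.1] Mz 0.07 open 0.324 q6 -0.72
az 0.298 rad (17.1 deg) then/after-turn shifts cm x -0.46 y -0.02 z 0.01 ; before-turn x -0.43 y -0.15
```

Run:
```python
from h import *
a=im("top");b=im("side")
A=cv2.resize(a["bgr"][145:257,112:240],(480,420),interpolation=cv2.INTER_CUBIC)
B=cv2.resize(b["bgr"][140:220,200:280],(320,420)[:1]+(320,),interpolation=cv2.INTER_CUBIC); B=cv2.copyMakeBorder(B,0,100,0,0,0)
cv2.imwrite("pics/k1.png",np.hstack([A,B]))
```

```text
(no output)
```

View pics/k1.png

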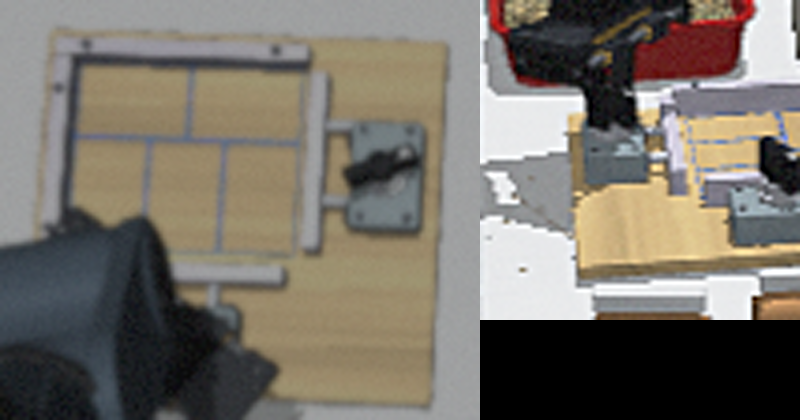

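```bash
python3 - <<'E'
exec(open('m2.py').read())
for n,p,z in [("fplate",(295,548),.05),("splate",(615,283),.05),("fbar",(268,546),.0985),("sbar",(613,268),.0985),("frontdial",(305,565),.06),("sidedial",(630,295),.06)]:
    q=cast(d,C([p],6,(112,145)),z)[0,:2]; print(n,q,(q-t)@Rb)
E
python3 -m pendant '[{"ax":0,"ay":0,"az":0,"x":0,"y":0,"z":0,"gripper":1},{"ax":0,"ay":0,"az":0,"x":0,"y":0,"z":0,"gripper":1},{"ax":0,"ay":0,"az":0,"x":0,"y":0,"z":0,"gripper":1}]'; python3 plan.py .4258 .1991 .1355 35.6
```

```text
BED yaw -0.8429371686785455 o [0.534 0.168]
[[-0.9, 0.5], [-0.5, -0.4], [0.7, -2.5], [-1.1, -0.8], [0.1, -1.3], [-1.0, -0.0], [1.1, -0.5], [-1.5, 0.2], [-0.4, 0.5], [0.6, 2.1], [2.3, -0.7], [0.5, 2.6], [0.1, 0.3]]
b1 [0.6233 0.2537]
b2 [0.6219 0.1637]
f1 [0.5485 0.2698]
f2 [0.5476 0.2098]
f3 [0.5467 0.1498]
fplate [0.4294 0.1973] [-0.105   0.0277]
splate [0.5604 0.049 ] [ 0.0282 -0.1186]
fbar [0.4258 0.1993] [-0.1087  0.0297]
sbar [0.5589 0.0447] [ 0.0267 -0.123 ]
frontdial [0.4206 0.19  ] [-0.1138  0.0202]
sidedial [0.553  0.0405] [ 0.0208 -0.1272]
time: 3.82
eef_pos: [0.4297, 0.2016, 0.1356]
tcp_rot: [0.896, 0.444, 0.006, 0.001]
wrist_force: [4.4, 6.2, 2.2]
opening: 0.323
now [0.4297 0.2016 0.1356] yaw 52.7 t 3.8 F [4.4 6.2 2.2] Mz 0.08 open 0.323 q6 -0.72
az 0.298 rad (17.1 deg) then/after-turn shifts cm x -0.46 y -0.02 z 0.01 ; before-turn x -0.44 y -0.16
```

```bash
for i in 1 2 3; do python3 -m pendant '[{"ax":0,"ay":0,"az":-0.07,"x":0,"y":0,"z":0,"gripper":1},{"ax":0,"ay":0,"az":-0.07,"x":0,"y":0,"z":0,"gripper":1},{"ax":0,"ay":0,"az":0,"x":0,"y":0,"z":0,"gripper":1},{"ax":0,"ay":0,"az":0,"x":0,"y":0,"z":0,"gripper":1}]' >/dev/null; python3 plan.py .4258 .1991 .1355 35.6|head -1; done
```

```text
now [0.4296 0.2016 0.1356] yaw 60.7 t 4.2 F [4.4 6.8 1.8] Mz 0.05 open 0.322 q6 -0.86
now [0.4296 0.2015 0.1356] yaw 68.7 t 4.5 F [3.9 6.6 0.9] Mz 0.02 open 0.322 q6 -1.00
now [0.4295 0.2014 0.1356] yaw 76.8 t 4.8 F [3.5 5.2 2.2] Mz 0.06 open 0.322 q6 -1.14
```

```bash
python3 -m pendant '[{"ax":0,"ay":0,"az":0,"x":0,"y":0,"z":0,"gripper":-1},{"ax":0,"ay":0,"az":0,"x":0,"y":0,"z":0,"gripper":-1},{"ax":0,"ay":0,"az":0,"x":0,"y":0,"z":0,"gripper":-1},{"ax":0,"ay":0,"az":0,"x":0,"y":0,"z":0,"gripper":-1},{"ax":0,"ay":0,"az":0,"x":0,"y":0,"z":0,"gripper":-1},{"ax":0,"ay":0,"az":0,"x":0,"y":0,"z":-4,"gripper":-1},{"ax":0,"ay":0,"az":0,"x":0,"y":0,"z":-4,"gripper":-1},{"ax":0,"ay":0,"az":0,"x":0,"y":0,"z":-4,"gripper":-1},{"ax":0,"ay":0,"az":0,"x":0,"y":0,"z":-3,"gripper":-1},{"ax":0,"ay":0,"az":0,"x":0,"y":0,"z":0,"gripper":-1}]'; python3 plan.py .4258 .1991 .1355 35.6
python3 - <<'E'
from h import *
a=im("top");b=im("side")
A=cv2.resize(a["bgr"][145:257,112:240],(480,420),interpolation=cv2.INTER_CUBIC)
B=cv2.resize(b["bgr"][145:215,215:305],(315,245)[:1]+(245,),interpolation=cv2.INTER_CUBIC); B=cv2.copyMakeBorder(B,0,175,0,0,0)
cv2.imwrite("pics/k2.png",np.hstack([A,B]))
E
```

```text
time: 5.65
eef_pos: [0.4282, 0.2005, 0.2897]
tcp_rot: [0.783, 0.621, 0.005, 0.003]
wrist_force: [0.8, 0.1, -0.1]
opening: 0.964
now [0.4282 0.2005 0.2897] yaw 76.8 t 5.7 F [ 0.8  0.1 -0.1] Mz 0.01 open 0.964 q6 -1.14
az 0.720 rad (41.2 deg) then/after-turn shifts cm x -0.28 y -0.02 z 15.42 ; before-turn x -0.27 y -0.37
```

View pics/k2.png

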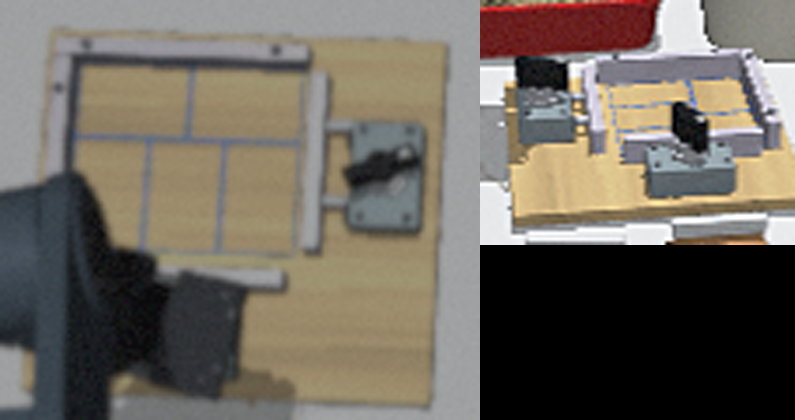

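The front knob has turned: its bar now lies nearly along x in the side view. Next is the side knob, after which I'll check the front one with the arm out of the way.

```bash
python3 -m pendant '[{"ax":0,"ay":0,"az":0.12,"x":0,"y":0,"z":0,"gripper":-1},{"ax":0,"ay":0,"az":0.12,"x":0,"y":0,"z":0,"gripper":-1},{"ax":0,"ay":0,"az":0.12,"x":0,"y":0,"z":0,"gripper":-1},{"ax":0,"ay":0,"az":0.12,"x":0,"y":0,"z":0,"gripper":-1},{"ax":0,"ay":0,"az":0.12,"x":0,"y":0,"z":0,"gripper":-1},{"ax":0,"ay":0,"az":0.12,"x":0,"y":0,"z":0,"gripper":-1},{"ax":0,"ay":0,"az":0.12,"x":0,"y":0,"z":0,"gripper":-1},{"ax":0,"ay":0,"az":0.11,"x":0,"y":0,"z":0,"gripper":-1},{"ax":0,"ay":0,"az":0,"x":0,"y":0,"z":0,"gripper":-1}]' >/dev/null; python3 plan.py .561 .046 .1365 22.3
```

```text
now [0.4242 0.1996 0.2821] yaw 22.3 t 6.5 F [-0.3  0.2  0.1] Mz 0.03 open 1.004 q6 -0.19
az -0.000 rad (-0.0 deg) then/after-turn shifts cm x 6.83 y 19.40 z 14.56 ; before-turn x 6.91 y 19.42
```

```bash
cat >> plan.py <<'E'
M=R.from_quat(bot.observe()["tcp_rot"]).as_matrix(); v=M.T@np.cross(M[:,2],[0,0,-1]); print("untilt ax %.4f ay %.4f"%(v[0],v[1]))
E
python3 -m pendant '[{"ax":0,"ay":0,"az":0,"x":1.36,"y":3.9,"z":0,"gripper":-1},{"ax":0,"ay":0,"az":0,"x":1.36,"y":3.9,"z":0,"gripper":-1},{"ax":0,"ay":0,"az":0,"x":1.36,"y":3.9,"z":0,"gripper":-1},{"ax":0,"ay":0,"az":0,"x":1.36,"y":3.9,"z":0,"gripper":-1},{"ax":0,"ay":0,"az":0,"x":1.36,"y":3.8,"z":0,"gripper":-1},{"ax":0,"ay":0,"az":0,"x":0,"y":0,"z":0,"gripper":-1},{"ax":0,"ay":0,"az":0,"x":0,"y":0,"z":0,"gripper":-1}]' >/dev/null; python3 plan.py .561 .046 .1365 22.3
python3 - <<'E'
from h import *
a=im("top")
cv2.imwrite("pics/k3.png",cv2.resize(a["bgr"][145:257,112:240],(640,560),interpolation=cv2.INTER_CUBIC))
E
```

```text
now [0.5629 0.0446 0.2823] yaw 22.3 t 7.1 F [-0.  -0.3 -0.7] Mz -0.00 open 1.000 q6 -0.51
az 0.001 rad (0.0 deg) then/after-turn shifts cm x -0.12 y -0.20 z 14.58 ; before-turn x -0.08 y -0.18
untilt ax -0.0015 ay 0.0026
```

View pics/k3.png

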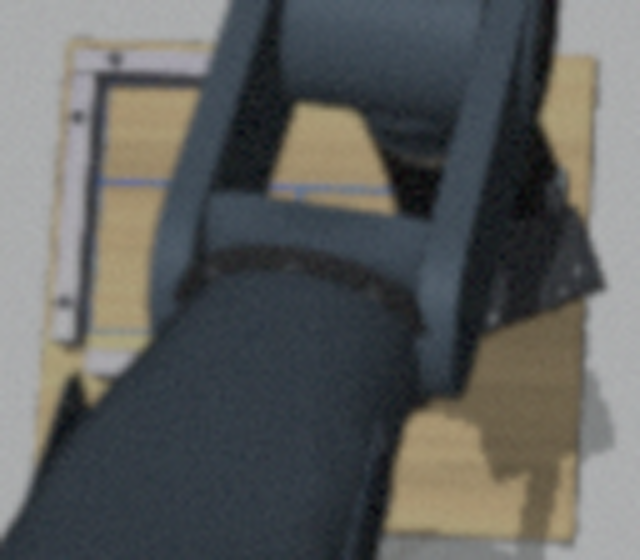

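The arm hides the front knob in this view; I'll check it later from a clear pose. Gripping the side knob now.

```bash
python3 -m pendant '[{"ax":0,"ay":0,"az":0,"x":-0.1,"y":-0.2,"z":3.8,"gripper":-0.3},{"ax":0,"ay":0,"az":0,"x":0,"y":0,"z":3.8,"gripper":0},{"ax":0,"ay":0,"az":0,"x":0,"y":0,"z":3.8,"gripper":0},{"ax":0,"ay":0,"az":0,"x":0,"y":0,"z":2.6,"gripper":0},{"ax":0,"ay":0,"az":0,"x":0,"y":0,"z":0,"gripper":0.2},{"ax":0,"ay":0,"az":0,"x":0,"y":0,"z":0,"gripper":1},{"ax":0,"ay":0,"az":0,"x":0,"y":0,"z":0,"gripper":1},{"ax":0,"ay":0,"az":0,"x":0,"y":0,"z":0,"gripper":1},{"ax":0,"ay":0,"az":0,"x":0,"y":0,"z":0,"gripper":1}]'  20 >/dev/null; python3 plan.py .561 .046 .1365 22.3; for i in 1 2 ; do python3 -m pendant '[{"ax":0,"ay":0,"az":0,"x":0,"y":0,"z":0,"gripper":1},{"ax":0,"ay":0,"az":0,"x":0,"y":0,"z":0,"gripper":1},{"ax":0,"ay":0,"az":0,"x":0,"y":0,"z":0,"gripper":1},{"ax":0,"ay":0,"az":0,"x":0,"y":0,"z":0,"gripper":1}]' >/dev/null;  python3 plan.py .561 .046 .1365 22.3; done
```

```text
now [0.5617 0.0482 0.1464] yaw 22.4 t 7.9 F [-0.4 -0.1  0.1] Mz -0.02 open 0.401 q6 -0.50
az 0.003 rad (0.1 deg) then/after-turn shifts cm x -0.14 y 0.18 z 0.99 ; before-turn x -0.15 y 0.18
untilt ax 0.0019 ay -0.0036
now [0.5634 0.0488 0.1454] yaw 22.3 t 8.2 F [4.6 5.  0.3] Mz -0.08 open 0.160 q6 -0.50
az -0.000 rad (-0.0 deg) then/after-turn shifts cm x -0.33 y 0.17 z 0.89 ; before-turn x -0.34 y 0.17
untilt ax 0.0013 ay -0.0079
now [0.5635 0.0489 0.1454] yaw 22.3 t 8.6 F [4.2 4.4 0.4] Mz -0.05 open 0.160 q6 -0.50
az 0.000 rad (0.0 deg) then/after-turn shifts cm x -0.34 y 0.17 z 0.89 ; before-turn x -0.34 y 0.17
untilt ax 0.0014 ay -0.0076
```

Opening is 0.160, which is 14 mm, so this is a proper grip on the bar. The front grip had been on the wider hub. Turning counter-clockwise.

```bash
for i in 1 2 3 4 5; do python3 -m pendant '[{"ax":0,"ay":0,"az":-0.07,"x":0,"y":0,"z":0,"gripper":1},{"ax":0,"ay":0,"az":-0.07,"x":0,"y":0,"z":0,"gripper":1},{"ax":0,"ay":0,"az":0,"x":0,"y":0,"z":0,"gripper":1},{"ax":0,"ay":0,"az":0,"x":0,"y":0,"z":0,"gripper":1}]' >/dev/null; python3 plan.py .4258 .1991 .1355 35.6|head -1; done
```

```text
now [0.5635 0.0489 0.1454] yaw 30.4 t 8.9 F [4.3 5.3 0.6] Mz 0.09 open 0.159 q6 -0.64
now [0.5636 0.0489 0.1454] yaw 38.4 t 9.2 F [ 5.2  6.4 -0.9] Mz 0.07 open 0.159 q6 -0.78
now [0.5637 0.049  0.1454] yaw 46.4 t 9.6 F [5.8 5.3 1.1] Mz 0.05 open 0.163 q6 -0.92
now [0.5637 0.0491 0.1454] yaw 54.4 t 9.9 F [5.7 6.2 0.2] Mz 0.01 open 0.155 q6 -1.06
now [0.5637 0.0491 0.1454] yaw 62.4 t 10.2 F [4.8 5.6 0.1] Mz 0.03 open 0.162 q6 -1.20
```

```bash
for i in 1 2 3 4; do python3 -m pendant '[{"ax":0,"ay":0,"az":-0.06,"x":0,"y":0,"z":0,"gripper":1},{"ax":0,"ay":0,"az":-0.06,"x":0,"y":0,"z":0,"gripper":1},{"ax":0,"ay":0,"az":0,"x":0,"y":0,"z":0,"gripper":1}]' >/dev/null; python3 plan.py .4258 .1991 .1355 35.6|head -1; done
```

```text
now [0.5638 0.0492 0.1454] yaw 69.4 t 10.5 F [ 5.2  6.  -0.2] Mz 0.00 open 0.160 q6 -1.33
now [0.5638 0.0493 0.1454] yaw 76.3 t 10.7 F [ 5.4  5.8 -0.2] Mz 0.03 open 0.160 q6 -1.45
now [0.5638 0.0493 0.1454] yaw 83.2 t 11.0 F [ 5.4  6.4 -0.1] Mz 0.02 open 0.159 q6 -1.57
now [0.5638 0.0494 0.1454] yaw 90.0 t 11.2 F [4.8 6.1 0.1] Mz -0.23 open 0.162 q6 -1.69
```

The side knob reached its open stop: Mz jumped to -0.23 at tool yaw 90, so the bar points along bed +x when open. Now I'll redo the front knob on its bar, 10 mm higher.

```bash
python3 -m pendant '[{"ax":0,"ay":0,"az":0,"x":0,"y":0,"z":0,"gripper":-0.2},{"ax":0,"ay":0,"az":0,"x":0,"y":0,"z":0,"gripper":-0.2},{"ax":0,"ay":0,"az":0,"x":0,"y":0,"z":0,"gripper":-0.2},{"ax":0,"ay":0,"az":0,"x":0,"y":0,"z":0,"gripper":-0.2},{"ax":0,"ay":0,"az":0.11,"x":0,"y":0,"z":-4,"gripper":-0.2},{"ax":0,"ay":0,"az":0.11,"x":0,"y":0,"z":-4,"gripper":-0.2},{"ax":0,"ay":0,"az":0,"x":0,"y":0,"z":0,"gripper":-0.2},{"ax":0,"ay":0,"az":0,"x":0,"y":0,"z":0,"gripper":-0.2}]' >/dev/null; python3 plan.py .4295 .2015 .1455 77
```

```text
now [0.5618 0.0476 0.2265] yaw 77.4 t 11.9 F [-0.4  0.2  0.3] Mz 0.02 open 0.583 q6 -1.46
az 0.008 rad (0.4 deg) then/after-turn shifts cm x 12.02 y -16.35 z 8.10 ; before-turn x 12.14 y -16.30
untilt ax 0.0053 ay -0.0003
```

```bash
python3 -m pendant '[{"ax":0.005,"ay":0,"az":0,"x":2.4,"y":-3.26,"z":0,"gripper":-0.2},{"ax":0,"ay":0,"az":0,"x":2.4,"y":-3.26,"z":0,"gripper":-0.2},{"ax":0,"ay":0,"az":0,"x":2.4,"y":-3.26,"z":0,"gripper":-0.2},{"ax":0,"ay":0,"az":0,"x":2.4,"y":-3.26,"z":0,"gripper":-0.2},{"ax":0,"ay":0,"az":0,"x":2.4,"y":-3.26,"z":0,"gripper":-0.2},{"ax":0,"ay":0,"az":0,"x":0,"y":0,"z":2.1,"gripper":-0.2},{"ax":0,"ay":0,"az":0,"x":0,"y":0,"z":2,"gripper":-0.2},{"ax":0,"ay":0,"az":0,"x":0,"y":0,"z":2,"gripper":-0.2},{"ax":0,"ay":0,"az":0,"x":0,"y":0,"z":2,"gripper":-0.2},{"ax":0,"ay":0,"az":0,"x":0,"y":0,"z":0,"gripper":-0.2}]' >/dev/null; python3 plan.py .4295 .2015 .1455 77;  python3 -m pendant '[{"ax":0,"ay":0,"az":0,"x":0,"y":0,"z":0,"gripper":1},{"ax":0,"ay":0,"az":0,"x":0,"y":0,"z":0,"gripper":1},{"ax":0,"ay":0,"az":0,"x":0,"y":0,"z":0,"gripper":1},{"ax":0,"ay":0,"az":0,"x":0,"y":0,"z":0,"gripper":1},{"ax":0,"ay":0,"az":0,"x":0,"y":0,"z":0,"gripper":1},{"ax":0,"ay":0,"az":0,"x":0,"y":0,"z":0,"gripper":1},{"ax":0,"ay":0,"az":0,"x":0,"y":0,"z":0,"gripper":1},{"ax":0,"ay":0,"az":0,"x":0,"y":0,"z":0,"gripper":1}]' >/dev/null; python3 plan.py .4295 .2015 .1455 77; for i in 1 2; do python3 -m pendant '[{"ax":0,"ay":0,"az":-0.06,"x":0,"y":0,"z":0,"gripper":1},{"ax":0,"ay":0,"az":-0.06,"x":0,"y":0,"z":0,"gripper":1},{"ax":0,"ay":0,"az":0,"x":0,"y":0,"z":0,"gripper":1},{"ax":0,"ay":0,"az":0,"x":0,"y":0,"z":0,"gripper":1}]' >/dev/null; python3 plan.py .4258 .1991 .1355 35.6|head -1; done
```

```text
now [0.4243 0.2001 0.1403] yaw 77.5 t 12.7 F [ 0.4 -0.6 -0. ] Mz 0.04 open 0.595 q6 -1.15
az 0.008 rad (0.5 deg) then/after-turn shifts cm x 0.26 y 0.47 z -0.52 ; before-turn x 0.25 y 0.47
untilt ax -0.0136 ay 0.0040
now [0.4268 0.2023 0.1446] yaw 77.3 t 13.4 F [-2.4  9.   4.3] Mz -0.02 open 0.159 q6 -1.15
az 0.005 rad (0.3 deg) then/after-turn shifts cm x -0.02 y 0.28 z -0.09 ; before-turn x -0.02 y 0.28
untilt ax -0.0057 ay -0.0031
now [0.4267 0.2018 0.1446] yaw 84.2 t 13.7 F [-2.5  6.4  3.1] Mz 0.04 open 0.158 q6 -1.27
now [0.4268 0.2015 0.1445] yaw 90.9 t 14.1 F [-2.4  5.   6.3] Mz -0.43 open 0.162 q6 -1.39
```

Both knobs are now at their open stops (front Mz -0.43). I'll release, check the carton area against the first picture, and find the post's foot.

```bash
cat > moved.py <<'E'
from h import *
a=im("top")["bgr"]; b=cv2.imread("pics/top0.png"); g=lambda i:cv2.GaussianBlur(i,(3,3),0).astype(int)
df=np.abs(g(a)-g(b)).max(2)
for n,(u,v) in dict(A=(281,193),B=(331,193),C=(379,213),D=(286,237),E=(333,239)).items(): print(n,(df[v-20:v+20,u-20:u+20]>30).sum(),end="; ")
print()
E
python3 -m pendant '[{"ax":0,"ay":0,"az":0,"x":0,"y":0,"z":0,"gripper":-0.2},{"ax":0,"ay":0,"az":0,"x":0,"y":0,"z":0,"gripper":-0.2},{"ax":0,"ay":0,"az":0,"x":0,"y":0,"z":0,"gripper":-0.2},{"ax":0,"ay":0,"az":0,"x":0,"y":0,"z":0,"gripper":-0.2},{"ax":0,"ay":0,"az":0,"x":0,"y":0,"z":-3.5,"gripper":-1},{"ax":0,"ay":0,"az":0,"x":0,"y":0,"z":-3.5,"gripper":-1},{"ax":0,"ay":0,"az":0,"x":0,"y":0,"z":-3.5,"gripper":-1},{"ax":0,"ay":0,"az":0,"x":0,"y":0,"z":0,"gripper":-1}]' >/dev/null; python3 plan.py .561 -.14 .24 89; python3 moved.py
python3 - <<'E'
from h import *
d=im("side"); print(cast(d,[(375,238),(395,240)],0)); d=im("top"); print(cast(d,[(341,150),(360,150)],0))
E
```

```text
now [0.4311 0.2012 0.2542] yaw 91.2 t 14.7 F [0.6 0.1 0.1] Mz 0.02 open 0.680 q6 -1.39
az 0.038 rad (2.2 deg) then/after-turn shifts cm x -33.88 y 13.58 z 1.42 ; before-turn x -34.38 y 12.28
untilt ax 0.0071 ay -0.0030
A 0; B 0; C 0; D 0; E 0; 
[[ 0.83114563 -0.22826022  0.        ]
 [ 0.88630847 -0.24771318  0.        ]]
[[ 0.70528698 -0.32525353  0.        ]
 [ 0.70651132 -0.38305537  0.        ]]
```

```bash
python3 -m pendant '[{"ax":0.007,"ay":-0.003,"az":0.038,"x":0,"y":0,"z":0,"gripper":-1},{"ax":0,"ay":0,"az":0,"x":-3.39,"y":1.36,"z":0,"gripper":-1},{"ax":0,"ay":0,"az":0,"x":-3.39,"y":1.36,"z":0,"gripper":-1},{"ax":0,"ay":0,"az":0,"x":-3.39,"y":1.36,"z":0,"gripper":-1},{"ax":0,"ay":0,"az":0,"x":-3.39,"y":1.36,"z":0,"gripper":-1},{"ax":0,"ay":0,"az":0,"x":-3.39,"y":1.36,"z":0,"gripper":-1},{"ax":0,"ay":0,"az":0,"x":-3.39,"y":1.36,"z":0,"gripper":-1},{"ax":0,"ay":0,"az":0,"x":-3.39,"y":1.36,"z":0,"gripper":-1},{"ax":0,"ay":0,"az":0,"x":-3.39,"y":1.36,"z":0,"gripper":-1},{"ax":0,"ay":0,"az":0,"x":-3.39,"y":1.36,"z":0,"gripper":-1},{"ax":0,"ay":0,"az":0,"x":-3.37,"y":1.36,"z":0,"gripper":-1}]' >/dev/null; python3 -m pendant '[{"ax":0,"ay":0,"az":0,"x":0,"y":0,"z":0,"gripper":-0.3},{"ax":0,"ay":0,"az":0,"x":0,"y":0,"z":0,"gripper":-0.3}]'>/dev/null; python3 plan.py .561 -.14 .133 89
```

```text
now [ 0.5574 -0.1423  0.2457] yaw 88.8 t 15.9 F [ 0.2  1.2 -0.2] Mz -0.02 open 0.924 q6 -1.99
az -0.004 rad (-0.2 deg) then/after-turn shifts cm x 0.24 y 0.36 z 11.27 ; before-turn x 0.25 y 0.53
untilt ax -0.0152 ay 0.0007
```

```bash
python3 -m pendant '[{"ax":-0.012,"ay":0,"az":0,"x":0.24,"y":0.36,"z":0,"gripper":-0.3},{"ax":0,"ay":0,"az":0,"x":0,"y":0,"z":3.5,"gripper":-0.3},{"ax":0,"ay":0,"az":0,"x":0,"y":0,"z":3.5,"gripper":-0.3},{"ax":0,"ay":0,"az":0,"x":0,"y":0,"z":3,"gripper":-0.3},{"ax":0,"ay":0,"az":0,"x":0,"y":0,"z":0,"gripper":-0.3},{"ax":0,"ay":0,"az":0,"x":0,"y":0,"z":0,"gripper":-0.3}]' >/dev/null; python3 plan.py .561 -.14 .133 89
```

```text
now [ 0.5598 -0.1362  0.1464] yaw 89.1 t 16.4 F [ 0.1 -0.2  1.3] Mz -0.05 open 0.655 q6 -1.99
az 0.001 rad (0.1 deg) then/after-turn shifts cm x -0.38 y 0.13 z 1.34 ; before-turn x -0.38 y 0.13
untilt ax -0.0051 ay -0.0005
```

```bash
python3 -m pendant '[{"ax":-0.004,"ay":0,"az":0,"x":-0.38,"y":0.13,"z":1.2,"gripper":-0.1},{"ax":0,"ay":0,"az":0,"x":0,"y":0,"z":0,"gripper":0.3},{"ax":0,"ay":0,"az":0,"x":0,"y":0,"z":0,"gripper":0.5},{"ax":0,"ay":0,"az":0,"x":0,"y":0,"z":0,"gripper":1},{"ax":0,"ay":0,"az":0,"x":0,"y":0,"z":0,"gripper":1},{"ax":0,"ay":0,"az":0,"x":0,"y":0,"z":0,"gripper":1},{"ax":0,"ay":0,"az":0,"x":0,"y":0,"z":0,"gripper":1},{"ax":0,"ay":0,"az":0,"x":0,"y":0,"z":0,"gripper":1},{"ax":0,"ay":0,"az":0,"x":0,"y":0,"z":0,"gripper":1}]' 30 >/dev/null; python3 plan.py .561 -.14 .133 89; python3 moved.py
```

```text
now [ 0.5625 -0.1422  0.136 ] yaw 89.0 t 17.2 F [ 0.4  0.6 -0.4] Mz 0.02 open 0.135 q6 -1.99
az -0.000 rad (-0.0 deg) then/after-turn shifts cm x 0.22 y -0.16 z 0.30 ; before-turn x 0.22 y -0.16
untilt ax 0.0039 ay 0.0020
A 1410; B 183; C 10; D 437; E 10;
```

```bash
python3 -m pendant '[{"ax":0,"ay":0,"az":0,"x":0,"y":0,"z":-3,"gripper":1},{"ax":0,"ay":0,"az":0,"x":0,"y":0,"z":-3,"gripper":1},{"ax":0,"ay":0,"az":0.12,"x":0,"y":0,"z":-3,"gripper":1},{"ax":0,"ay":0,"az":0.12,"x":0,"y":0,"z":-3,"gripper":1},{"ax":0,"ay":0,"az":0.12,"x":0,"y":0,"z":0,"gripper":1},{"ax":0,"ay":0,"az":0.12,"x":0,"y":0,"z":0,"gripper":1},{"ax":0,"ay":0,"az":0.12,"x":0,"y":0,"z":0,"gripper":1},{"ax":0,"ay":0,"az":0.12,"x":0,"y":0,"z":0,"gripper":1},{"ax":0,"ay":0,"az":0.12,"x":0,"y":0,"z":0,"gripper":1},{"ax":0,"ay":0,"az":0.12,"x":0,"y":0,"z":0,"gripper":1},{"ax":0,"ay":0,"az":0.12,"x":0,"y":0,"z":0,"gripper":1},{"ax":0,"ay":0,"az":0.12,"x":0,"y":0,"z":0,"gripper":1}]' >/dev/null; python3 -m pendant '[{"ax":0,"ay":0,"az":0.12,"x":0,"y":0,"z":0,"gripper":1},{"ax":0,"ay":0,"az":0.12,"x":0,"y":0,"z":0,"gripper":1},{"ax":0,"ay":0,"az":0.12,"x":0,"y":0,"z":0,"gripper":1},{"ax":0,"ay":0,"az":0,"x":0,"y":0,"z":0,"gripper":1},{"ax":0,"ay":0,"az":0,"x":0,"y":0,"z":0,"gripper":1}]' >/dev/null; python3 plan.py .617 .247 .166 -0.84
```

```text
now [ 0.5619 -0.1419  0.2556] yaw -0.2 t 18.7 F [-1.2 -0.2 -1.7] Mz -0.02 open 0.138 q6 -0.44
az 0.011 rad (0.6 deg) then/after-turn shifts cm x 4.94 y -38.97 z 8.96 ; before-turn x 5.33 y -38.93
untilt ax 0.0019 ay -0.0032
```

```bash
python3 -m pendant '[{"ax":0,"ay":0,"az":0.011,"x":0,"y":-2,"z":0,"gripper":1},{"ax":0,"ay":0,"az":0,"x":0.5,"y":-3.7,"z":0,"gripper":1},{"ax":0,"ay":0,"az":0,"x":0.5,"y":-3.7,"z":0,"gripper":1},{"ax":0,"ay":0,"az":0,"x":0.5,"y":-3.7,"z":0,"gripper":1},{"ax":0,"ay":0,"az":0,"x":0.5,"y":-3.7,"z":0,"gripper":1},{"ax":0,"ay":0,"az":0,"x":0.5,"y":-3.7,"z":0,"gripper":1},{"ax":0,"ay":0,"az":0,"x":0.5,"y":-3.7,"z":0,"gripper":1},{"ax":0,"ay":0,"az":0,"x":0.5,"y":-3.7,"z":0,"gripper":1},{"ax":0,"ay":0,"az":0,"x":0.5,"y":-3.7,"z":0,"gripper":1},{"ax":0,"ay":0,"az":0,"x":0.5,"y":-3.7,"z":0,"gripper":1},{"ax":0,"ay":0,"az":0,"x":0.44,"y":-3.7,"z":0,"gripper":1},{"ax":0,"ay":0,"az":0,"x":0,"y":0,"z":0,"gripper":1}]' >/dev/null; python3 -m pendant '[{"ax":0,"ay":0,"az":0,"x":0,"y":0,"z":2,"gripper":1},{"ax":0,"ay":0,"az":0,"x":0,"y":0,"z":2,"gripper":1},{"ax":0,"ay":0,"az":0,"x":0,"y":0,"z":0,"gripper":1},{"ax":0,"ay":0,"az":0,"x":0,"y":0,"z":0,"gripper":1}]' >/dev/null;python3 plan.py .617 .247 .160 -0.84
```

```text
now [0.6175 0.2466 0.2139] yaw -0.9 t 20.0 F [ 0.7  1.  -1.4] Mz -0.05 open 0.137 q6 0.23
az -0.002 rad (-0.1 deg) then/after-turn shifts cm x -0.05 y -0.04 z 5.39 ; before-turn x -0.05 y -0.05
untilt ax 0.0031 ay -0.0002
```

```bash
python3 -m pendant '[{"ax":0,"ay":0,"az":0,"x":0,"y":0,"z":1.8,"gripper":1},{"ax":0,"ay":0,"az":0,"x":0,"y":0,"z":1.8,"gripper":1},{"ax":0,"ay":0,"az":0,"x":0,"y":0,"z":1.5,"gripper":1},{"ax":0,"ay":0,"az":0,"x":0,"y":0,"z":0,"gripper":1},{"ax":0,"ay":0,"az":0,"x":0,"y":0,"z":0,"gripper":1}]' >/dev/null; python3 plan.py .625 .254 .156 -0.84; python3 -m pendant '[{"ax":0,"ay":0,"az":0,"x":0.4,"y":0,"z":0,"gripper":1},{"ax":0,"ay":0,"az":0,"x":0,"y":0,"z":0,"gripper":1}]' >/dev/null; python3 plan.py .625 .254 .156 -0.84;python3 -m pendant '[{"ax":0,"ay":0,"az":0,"x":0.2,"y":0,"z":0,"gripper":1},{"ax":0,"ay":0,"az":0,"x":0,"y":0,"z":0,"gripper":1}]' >/dev/null; python3 plan.py .625 .254 .156 -0.84
```

```text
now [0.619  0.2465 0.1649] yaw -1.0 t 20.4 F [ 0.7  0.4 -1.7] Mz 0.02 open 0.135 q6 0.23
az -0.003 rad (-0.2 deg) then/after-turn shifts cm x 0.59 y -0.76 z 0.89 ; before-turn x 0.58 y -0.76
untilt ax 0.0022 ay -0.0041
now [0.6236 0.2468 0.166 ] yaw -1.0 t 20.6 F [-1.6 -0.6 -1.7] Mz -0.00 open 0.134 q6 0.23
az -0.003 rad (-0.2 deg) then/after-turn shifts cm x 0.13 y -0.72 z 1.00 ; before-turn x 0.12 y -0.72
untilt ax 0.0015 ay -0.0057
now [0.6243 0.2468 0.1653] yaw -1.0 t 20.8 F [-3.5  0.5 -0.2] Mz 0.00 open 0.135 q6 0.23
az -0.003 rad (-0.2 deg) then/after-turn shifts cm x 0.06 y -0.72 z 0.93 ; before-turn x 0.06 y -0.72
untilt ax 0.0020 ay -0.0029
```

```bash
python3 -m pendant '[{"ax":0,"ay":0,"az":0,"x":-0.2,"y":-0.4,"z":0.5,"gripper":1},{"ax":0,"ay":0,"az":0,"x":0,"y":0,"z":0,"gripper":1}]' >/dev/null; python3 plan.py .625 .254 .156 -0.84|head -1;for i in 1 2 3; do python3 -m pendant '[{"ax":0,"ay":0,"az":0,"x":0,"y":-0.25,"z":0,"gripper":1},{"ax":0,"ay":0,"az":0,"x":0,"y":0,"z":0,"gripper":1}]' >/dev/null; python3 plan.py .625 .254 .156 -0.84|head -1; done
```

```text
now [0.6228 0.2514 0.1589] yaw -1.0 t 20.9 F [-0.2 -0.3 -0.4] Mz 0.05 open 0.137 q6 0.24
now [0.6236 0.2539 0.1594] yaw -1.0 t 21.1 F [-0.4  0.4 -2. ] Mz 0.04 open 0.131 q6 0.24
now [0.6234 0.256  0.1595] yaw -1.0 t 21.2 F [ 0.3 -1.1 -1.2] Mz 0.01 open 0.134 q6 0.25
now [0.6234 0.2569 0.1596] yaw -0.9 t 21.4 F [ 0.4 -5.3 -0.2] Mz 0.01 open 0.129 q6 0.25
```

```bash
python3 -m pendant '[{"ax":0,"ay":0,"az":0,"x":0,"y":0.1,"z":0.25,"gripper":1},{"ax":0,"ay":0,"az":0,"x":0,"y":0,"z":0,"gripper":1}]' >/dev/null; python3 plan.py .625 .254 .156 -0.84|head -1; python3 -m pendant '[{"ax":0,"ay":0,"az":0,"x":0,"y":0,"z":0,"gripper":0.1},{"ax":0,"ay":0,"az":0,"x":0,"y":0,"z":0,"gripper":0.1},{"ax":0,"ay":0,"az":0,"x":0,"y":0,"z":0,"gripper":0.1},{"ax":0,"ay":0,"az":0,"x":0,"y":0,"z":0,"gripper":0.1},{"ax":0,"ay":0,"az":0,"x":0,"y":0,"z":-3.5,"gripper":0.1},{"ax":0,"ay":0,"az":0,"x":0,"y":0,"z":-3.5,"gripper":-1},{"ax":0,"ay":0,"az":0,"x":0,"y":0,"z":-3,"gripper":-1},{"ax":0,"ay":0,"az":0,"x":-1.5,"y":3.5,"z":0,"gripper":-1},{"ax":0,"ay":0,"az":0,"x":-1.5,"y":3.5,"z":0,"gripper":-1},{"ax":0,"ay":0,"az":0,"x":-1.5,"y":3.5,"z":0,"gripper":-1},{"ax":0,"ay":0,"az":0,"x":0,"y":0,"z":0,"gripper":-1}]' >/dev/null; python3 plan.py .5095 -.418 .25 25.6
```

```text
now [0.6233 0.2564 0.1568] yaw -1.0 t 21.6 F [ 0.8 -4.  -0.7] Mz 0.06 open 0.129 q6 0.25
now [0.5721 0.1489 0.2568] yaw -1.2 t 22.5 F [ 0.2 -0.7  0.1] Mz 0.04 open 0.815 q6 0.09
az -0.468 rad (-26.8 deg) then/after-turn shifts cm x -30.14 y 48.42 z 0.68 ; before-turn x -5.05 y 56.81
untilt ax 0.0049 ay 0.0012
```

```bash
python3 -m pendant '[{"ax":0,"ay":0,"az":-0.117,"x":0,"y":0,"z":0,"gripper":-1},{"ax":0,"ay":0,"az":-0.117,"x":0,"y":0,"z":0,"gripper":-1},{"ax":0,"ay":0,"az":-0.117,"x":0,"y":0,"z":0,"gripper":-1},{"ax":0,"ay":0,"az":-0.117,"x":0,"y":0,"z":0,"gripper":-1},{"ax":0,"ay":0,"az":0,"x":-2.15,"y":3.46,"z":0,"gripper":-0.3},{"ax":0,"ay":0,"az":0,"x":-2.15,"y":3.46,"z":0,"gripper":-0.3},{"ax":0,"ay":0,"az":0,"x":-2.15,"y":3.46,"z":0,"gripper":-0.3},{"ax":0,"ay":0,"az":0,"x":-2.15,"y":3.46,"z":0,"gripper":-0.3},{"ax":0,"ay":0,"az":0,"x":-2.15,"y":3.46,"z":0,"gripper":-0.3},{"ax":0,"ay":0,"az":0,"x":-2.15,"y":3.46,"z":0,"gripper":-0.3},{"ax":0,"ay":0,"az":0,"x":-2.15,"y":3.46,"z":0,"gripper":-0.3},{"ax":0,"ay":0,"az":0,"x":-2.15,"y":3.46,"z":0,"gripper":-0.3}]' >/dev/null; python3 -m pendant '[{"ax":0,"ay":0,"az":0,"x":-2.15,"y":3.46,"z":0,"gripper":-0.3},{"ax":0,"ay":0,"az":0,"x":-2.15,"y":3.46,"z":0,"gripper":-0.3},{"ax":0,"ay":0,"az":0,"x":-2.15,"y":3.46,"z":0,"gripper":-0.3},{"ax":0,"ay":0,"az":0,"x":-2.15,"y":3.46,"z":0,"gripper":-0.3},{"ax":0,"ay":0,"az":0,"x":-2.15,"y":3.46,"z":0,"gripper":-0.3},{"ax":0,"ay":0,"az":0,"x":-2.15,"y":3.46,"z":0,"gripper":-0.3},{"ax":0,"ay":0,"az":0,"x":0,"y":0,"z":0,"gripper":-0.3},{"ax":0,"ay":0,"az":0,"x":0,"y":0,"z":0,"gripper":-0.3},{"ax":0,"ay":0,"az":0,"x":0,"y":0,"z":0,"gripper":-0.3}]' >/dev/null;  python3 plan.py .5095 -.418 .135 25.6; python3 moved.py
python3 - <<'E'
from h import *
a=im("top")
cv2.imwrite("pics/p1.png",cv2.resize(a["bgr"][145:257,112:240],(640,560),interpolation=cv2.INTER_CUBIC))
E
```

```text
now [ 0.5153 -0.4132  0.2574] yaw 25.8 t 24.2 F [-0.8  0.4 -0.6] Mz -0.04 open 0.652 q6 -1.30
az 0.003 rad (0.2 deg) then/after-turn shifts cm x -0.74 y 0.18 z 12.24 ; before-turn x -0.77 y 0.16
untilt ax 0.0021 ay -0.0032
A 1386; B 380; C 1380; D 1485; E 1262;
```

View pics/p1.png

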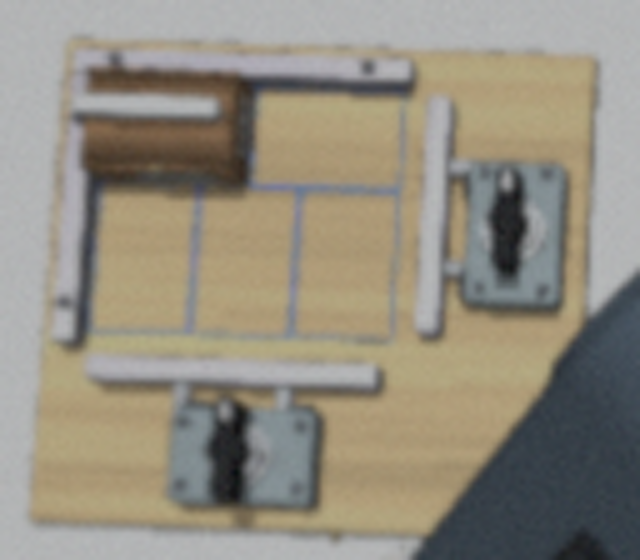

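b1 stands in the corner at (160,125) in the crop, both knob bars point along bed +x, and both jaws are open. Picking C next.

```bash
python3 -m pendant '[{"ax":0,"ay":0,"az":0,"x":-0.74,"y":0.18,"z":0,"gripper":-0.3},{"ax":0,"ay":0,"az":0,"x":0,"y":0,"z":3.5,"gripper":-0.3},{"ax":0,"ay":0,"az":0,"x":0,"y":0,"z":3.5,"gripper":-0.3},{"ax":0,"ay":0,"az":0,"x":0,"y":0,"z":3.4,"gripper":-0.3},{"ax":0,"ay":0,"az":0,"x":0,"y":0,"z":0,"gripper":-0.3},{"ax":0,"ay":0,"az":0,"x":0,"y":0,"z":0,"gripper":-0.3}]' >/dev/null; python3 plan.py .5095 -.418 .135 25.6
python3 -c "
from h import *
b=im('side'); cv2.imwrite('pics/c2.png',cv2.resize(b['bgr'][190:310,200:330],(520,480),interpolation=cv2.INTER_CUBIC))"
```

```text
now [ 0.5104 -0.4181  0.1544] yaw 25.9 t 24.9 F [ 0.1 -0.1  0.2] Mz 0.04 open 0.653 q6 -1.31
az 0.005 rad (0.3 deg) then/after-turn shifts cm x -0.07 y -0.05 z 1.94 ; before-turn x -0.08 y -0.05
untilt ax 0.0044 ay -0.0028
```

View pics/c2.png

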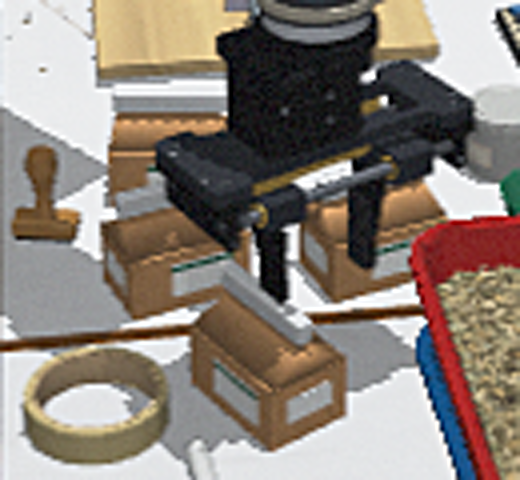

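C has been knocked: in the side view its bar runs from (225,270) to (310,330) in the crop, about 12 px left of where the fingers are. I'll measure it from this view.

Run:
```python
from h import *
np.set_printoptions(precision=4,suppress=True)
d=im("side"); C=lambda p:(np.array(p,float)+.5)/4-.5+[200,190]
s=bot.observe(); print("tcp",s["eef_pos"])
# bar top edge ends: near edge & far edge
for n,p in dict(bar=[(228,266),(308,324)]).items():
    w=cast(d,C(p),.084)[:,:2]; v=w[0]-w[1]; print(n,w.tolist(),w.mean(0),np.degrees(np.arctan2(v[1],v[0])),np.hypot(*v))
w=cast(d,C([(272,450),(345,410),(197,388)]),0); print("base corners",w[:,:2].tolist())
print("proj of fingertips mid px crop", (proj(d,[[s["eef_pos"][0],s["eef_pos"][1],.084]])-[200,190]+.5)*4-.5)
```

```text
tcp [ 0.5101 -0.4181  0.1542]
bar [[0.45611439811869225, -0.3983359949756029], [0.4976810215618779, -0.46801763916280203]] [ 0.4769 -0.4332] 120.81699989379753 0.08113763443124905
base corners [[0.47300073086337735, -0.48016058721324684], [0.5240968489357735, -0.44761335247974354], [0.4325682382544562, -0.4111945201215419]]
proj of fingertips mid px crop [[316.3669 276.3266]]
```

```bash
python3 -m pendant '[{"ax":0,"ay":0,"az":0,"x":0,"y":0,"z":-4,"gripper":-0.3},{"ax":0,"ay":0,"az":0,"x":0,"y":0,"z":-4,"gripper":-0.3},{"ax":0,"ay":0,"az":0,"x":0,"y":0,"z":-2,"gripper":-0.3},{"ax":0,"ay":0,"az":0,"x":1,"y":-4,"z":0,"gripper":-0.3},{"ax":0,"ay":0,"az":0,"x":1,"y":-4,"z":0,"gripper":-0.3},{"ax":0,"ay":0,"az":0,"x":1,"y":-4,"z":0,"gripper":-0.3},{"ax":0,"ay":0,"az":0,"x":1,"y":-4,"z":0,"gripper":-0.3},{"ax":0,"ay":0,"az":0,"x":1,"y":-4,"z":0,"gripper":-0.3},{"ax":0,"ay":0,"az":0,"x":0,"y":0,"z":0,"gripper":-0.3}]' >/dev/null; python3 -c "
from h import *
print(bot.observe()['eef_pos'])
a=im('top'); cv2.imwrite('pics/c3.png',cv2.resize(a['bgr'][165:285,262:402],(700,600),interpolation=cv2.INTER_CUBIC))"
```

```text
[ 0.46309836 -0.2082343   0.25263621]
```

View pics/c3.png

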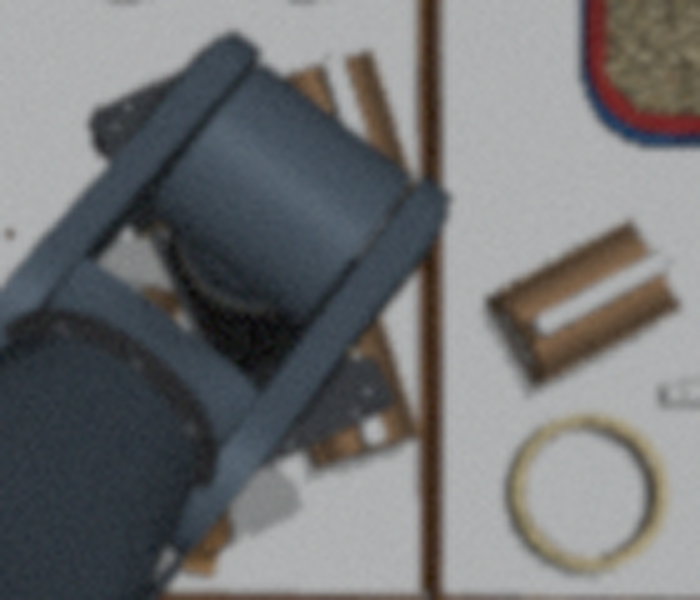

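C's bar now runs from (537,328) to (665,262) in the crop; B and E have not moved.

```bash
python3 - <<'E'
from h import *
d=im("top"); w=cast(d,(np.array([(665,262),(537,328)],float)+.5)/5-.5+[262,165],.084)[:,:2]; v=w[0]-w[1]; print(w.mean(0),np.degrees(np.arctan2(v[1],v[0])),np.hypot(*v))
E
python3 plan.py .474 -.428 .25 28.5
```

```text
[ 0.47287201 -0.42773074] -62.05437977862313 0.08223549716807124
now [ 0.4671 -0.2148  0.2537] yaw 26.0 t 25.8 F [ 0.8 -1.2  0.5] Mz -0.00 open 0.648 q6 -1.10
az -0.044 rad (-2.5 deg) then/after-turn shifts cm x -9.56 y 19.07 z 0.37 ; before-turn x -8.71 y 19.47
untilt ax 0.0039 ay -0.0026
```

```bash
python3 -m pendant '[{"ax":0.003,"ay":-0.002,"az":-0.044,"x":0,"y":0,"z":0,"gripper":-0.3},{"ax":0,"ay":0,"az":0,"x":-1.6,"y":3.18,"z":0,"gripper":-0.3},{"ax":0,"ay":0,"az":0,"x":-1.6,"y":3.18,"z":0,"gripper":-0.3},{"ax":0,"ay":0,"az":0,"x":-1.6,"y":3.18,"z":0,"gripper":-0.3},{"ax":0,"ay":0,"az":0,"x":-1.6,"y":3.18,"z":0,"gripper":-0.3},{"ax":0,"ay":0,"az":0,"x":-1.6,"y":3.18,"z":0,"gripper":-0.3},{"ax":0,"ay":0,"az":0,"x":-1.6,"y":3.18,"z":0,"gripper":-0.3},{"ax":0,"ay":0,"az":0,"x":0,"y":0,"z":3,"gripper":-0.3},{"ax":0,"ay":0,"az":0,"x":0,"y":0,"z":3,"gripper":-0.3},{"ax":0,"ay":0,"az":0,"x":0,"y":0,"z":3,"gripper":-0.3},{"ax":0,"ay":0,"az":0,"x":0,"y":0,"z":0,"gripper":-0.3},{"ax":0,"ay":0,"az":0,"x":0,"y":0,"z":0,"gripper":-0.3}]' >/dev/null; python3 plan.py .4745 -.427 .135 28.5
```

```text
now [ 0.4728 -0.431   0.1617] yaw 28.2 t 26.8 F [ 0.8 -0.4  0.6] Mz 0.03 open 0.646 q6 -1.41
az -0.004 rad (-0.3 deg) then/after-turn shifts cm x 0.34 y -0.27 z 2.67 ; before-turn x 0.34 y -0.26
untilt ax -0.0024 ay 0.0000
```

```bash
python3 -m pendant '[{"ax":0,"ay":0,"az":0,"x":0.34,"y":-0.27,"z":1.3,"gripper":-0.3},{"ax":0,"ay":0,"az":0,"x":0,"y":0,"z":1.3,"gripper":-0.1},{"ax":0,"ay":0,"az":0,"x":0,"y":0,"z":0,"gripper":0.3},{"ax":0,"ay":0,"az":0,"x":0,"y":0,"z":0,"gripper":0.5},{"ax":0,"ay":0,"az":0,"x":0,"y":0,"z":0,"gripper":1},{"ax":0,"ay":0,"az":0,"x":0,"y":0,"z":0,"gripper":1},{"ax":0,"ay":0,"az":0,"x":0,"y":0,"z":0,"gripper":1},{"ax":0,"ay":0,"az":0,"x":0,"y":0,"z":0,"gripper":1},{"ax":0,"ay":0,"az":0,"x":0,"y":0,"z":0,"gripper":1},{"ax":0,"ay":0,"az":0,"x":0,"y":0,"z":0,"gripper":1}]' 30 >/dev/null; python3 plan.py .4745 -.427 .135 28.5;  python3 -m pendant '[{"ax":0,"ay":0,"az":0,"x":0,"y":0,"z":-3,"gripper":1},{"ax":0,"ay":0,"az":0.1,"x":0,"y":0,"z":-3,"gripper":1},{"ax":0,"ay":0,"az":0.1,"x":0,"y":0,"z":-3,"gripper":1},{"ax":0,"ay":0,"az":0.1,"x":0,"y":0,"z":-3,"gripper":1},{"ax":0,"ay":0,"az":0.1,"x":0,"y":0,"z":0,"gripper":1},{"ax":0,"ay":0,"az":0.1,"x":0,"y":0,"z":0,"gripper":1},{"ax":0,"ay":0,"az":0,"x":0,"y":0,"z":0,"gripper":1},{"ax":0,"ay":0,"az":0,"x":0,"y":0,"z":0,"gripper":1}]' >/dev/null; python3 plan.py .620 .160 .25 -0.84
```

```text
now [ 0.4753 -0.4266  0.1378] yaw 28.3 t 27.6 F [-0.1  0.   2.6] Mz 0.02 open 0.135 q6 -1.40
az -0.003 rad (-0.2 deg) then/after-turn shifts cm x -0.09 y -0.00 z 0.28 ; before-turn x -0.09 y -0.00
untilt ax 0.0015 ay -0.0006
now [ 0.4749 -0.4259  0.257 ] yaw -0.2 t 28.3 F [-0.7  0.  -1.5] Mz -0.02 open 0.135 q6 -0.90
az 0.011 rad (0.6 deg) then/after-turn shifts cm x 13.65 y -58.80 z 0.70 ; before-turn x 14.32 y -58.64
untilt ax -0.0004 ay -0.0003
```

```bash
python3 -m pendant '[{"ax":0,"ay":0,"az":0.011,"x":0,"y":-2.4,"z":0,"gripper":1},{"ax":0,"ay":0,"az":0,"x":0.94,"y":-3.9,"z":0,"gripper":1},{"ax":0,"ay":0,"az":0,"x":0.94,"y":-3.9,"z":0,"gripper":1},{"ax":0,"ay":0,"az":0,"x":0.94,"y":-3.9,"z":0,"gripper":1},{"ax":0,"ay":0,"az":0,"x":0.94,"y":-3.9,"z":0,"gripper":1},{"ax":0,"ay":0,"az":0,"x":0.94,"y":-3.9,"z":0,"gripper":1},{"ax":0,"ay":0,"az":0,"x":0.94,"y":-3.9,"z":0,"gripper":1},{"ax":0,"ay":0,"az":0,"x":0.94,"y":-3.9,"z":0,"gripper":1},{"ax":0,"ay":0,"az":0,"x":0.94,"y":-3.9,"z":0,"gripper":1},{"ax":0,"ay":0,"az":0,"x":0.94,"y":-3.9,"z":0,"gripper":1},{"ax":0,"ay":0,"az":0,"x":0.94,"y":-3.9,"z":0,"gripper":1},{"ax":0,"ay":0,"az":0,"x":0.94,"y":-3.9,"z":0,"gripper":1}]' >/dev/null; python3 -m pendant '[{"ax":0,"ay":0,"az":0,"x":0.94,"y":-3.9,"z":0,"gripper":1},{"ax":0,"ay":0,"az":0,"x":0.94,"y":-3.9,"z":0,"gripper":1},{"ax":0,"ay":0,"az":0,"x":0.94,"y":-3.9,"z":0,"gripper":1},{"ax":0,"ay":0,"az":0,"x":0.5,"y":-1.8,"z":0,"gripper":1},{"ax":0,"ay":0,"az":0,"x":0,"y":0,"z":0,"gripper":1},{"ax":0,"ay":0,"az":0,"x":0,"y":0,"z":0,"gripper":1}]' >/dev/null; python3 plan.py .618 .157 .162 -0.84
```

```text
now [0.6209 0.1604 0.2561] yaw -0.7 t 29.8 F [-0.5  0.3 -2.1] Mz -0.02 open 0.136 q6 0.09
az 0.002 rad (0.1 deg) then/after-turn shifts cm x -0.29 y 0.35 z 9.41 ; before-turn x -0.28 y 0.33
untilt ax 0.0012 ay 0.0010
```

```bash
python3 -m pendant '[{"ax":0,"ay":0,"az":0,"x":-0.29,"y":0.3,"z":2.5,"gripper":1},{"ax":0,"ay":0,"az":0,"x":0,"y":0,"z":2.5,"gripper":1},{"ax":0,"ay":0,"az":0,"x":0,"y":0,"z":2.2,"gripper":1},{"ax":0,"ay":0,"az":0,"x":0,"y":0,"z":1.8,"gripper":1},{"ax":0,"ay":0,"az":0,"x":0,"y":0,"z":0,"gripper":1},{"ax":0,"ay":0,"az":0,"x":0,"y":0,"z":0,"gripper":1}]' >/dev/null; python3 plan.py .624 .1665 .158 -0.84; python3 -m pendant '[{"ax":0,"ay":0,"az":0,"x":0.4,"y":0,"z":0,"gripper":1},{"ax":0,"ay":0,"az":0,"x":0,"y":0,"z":0,"gripper":1}]' >/dev/null; for i in 1 2 3 4; do python3 -m pendant '[{"ax":0,"ay":0,"az":0,"x":0,"y":-0.23,"z":0,"gripper":1},{"ax":0,"ay":0,"az":0,"x":0,"y":0,"z":0,"gripper":1}]' >/dev/null; python3 plan.py .624 .1665 .158 -0.84|head -1; done
```

```text
now [0.6177 0.1546 0.166 ] yaw -1.0 t 30.3 F [ 0.4  0.2 -1.3] Mz 0.04 open 0.138 q6 0.09
az -0.003 rad (-0.2 deg) then/after-turn shifts cm x 0.61 y -1.19 z 0.80 ; before-turn x 0.61 y -1.20
untilt ax 0.0011 ay 0.0028
now [0.6232 0.1587 0.1685] yaw -1.0 t 30.6 F [-0.8 -0.1 -0.9] Mz -0.06 open 0.134 q6 0.09
now [0.6231 0.1614 0.168 ] yaw -0.9 t 30.8 F [ 0.2  0.4 -0.5] Mz 0.05 open 0.135 q6 0.10
now [0.6229 0.1637 0.1675] yaw -0.9 t 31.0 F [ 0. -0. -2.] Mz 0.00 open 0.136 q6 0.10
now [0.6228 0.1659 0.1672] yaw -0.9 t 31.1 F [-0.3  0.5 -1.8] Mz 0.02 open 0.134 q6 0.10
```

```bash
for i in 1 2 3; do python3 -m pendant '[{"ax":0,"ay":0,"az":0,"x":0,"y":-0.12,"z":0.15,"gripper":1},{"ax":0,"ay":0,"az":0,"x":0,"y":0,"z":0,"gripper":1}]' >/dev/null; python3 plan.py .624 .1665 .158 -0.84|head -1; done
```

```text
now [0.6227 0.1667 0.1655] yaw -1.0 t 31.3 F [-0.4  0.  -1.2] Mz -0.02 open 0.133 q6 0.11
now [0.6229 0.1673 0.1641] yaw -1.0 t 31.5 F [ 0.4 -1.4 -1.4] Mz -0.05 open 0.132 q6 0.11
now [0.6231 0.1676 0.1629] yaw -0.9 t 31.6 F [ 0.3 -5.8  1.2] Mz -0.02 open 0.138 q6 0.11
```

```bash
python3 -m pendant '[{"ax":0,"ay":0,"az":0,"x":0.03,"y":0.08,"z":0.3,"gripper":1},{"ax":0,"ay":0,"az":0,"x":0,"y":0,"z":0.2,"gripper":1},{"ax":0,"ay":0,"az":0,"x":0,"y":0,"z":0,"gripper":1}]' >/dev/null; python3 plan.py .625 .254 .158 -0.84|head -1; python3 -m pendant '[{"ax":0,"ay":0,"az":0,"x":0,"y":0,"z":0,"gripper":0.1},{"ax":0,"ay":0,"az":0,"x":0,"y":0,"z":0,"gripper":0.1},{"ax":0,"ay":0,"az":0,"x":0,"y":0,"z":0,"gripper":0.1},{"ax":0,"ay":0,"az":0,"x":0,"y":0,"z":0,"gripper":0.1},{"ax":0,"ay":0,"az":0,"x":0,"y":0,"z":-3.5,"gripper":0.1},{"ax":0,"ay":0,"az":0,"x":0,"y":0,"z":-3.5,"gripper":-0.3},{"ax":0,"ay":0,"az":0,"x":0,"y":0,"z":-3,"gripper":-0.3},{"ax":0,"ay":0,"az":-0.12,"x":0,"y":0,"z":0,"gripper":-0.3},{"ax":0,"ay":0,"az":-0.12,"x":0,"y":0,"z":0,"gripper":-0.3},{"ax":0,"ay":0,"az":-0.12,"x":0,"y":0,"z":0,"gripper":-0.3},{"ax":0,"ay":0,"az":-0.12,"x":0,"y":0,"z":0,"gripper":-0.3},{"ax":0,"ay":0,"az":-0.12,"x":0,"y":0,"z":0,"gripper":-0.3}]' >/dev/null;  python3 moved.py; python3 plan.py .4353 -.156 .25 81.7
```

```text
now [0.6234 0.1673 0.1579] yaw -1.0 t 31.9 F [ 0.5 -5.2  2.3] Mz -0.06 open 0.136 q6 0.11
A 811; B 0; C 809; D 0; E 0; 
now [0.6227 0.1687 0.2577] yaw 34.0 t 32.9 F [-0.1 -0.1  0.7] Mz 0.02 open 0.647 q6 -0.50
az -0.833 rad (-47.7 deg) then/after-turn shifts cm x -34.84 y -13.86 z 0.77 ; before-turn x -33.69 y 16.45
untilt ax 0.0004 ay -0.0006
```

D, B and E have not moved. Going to D.

```bash
python3 -m pendant '[{"ax":0,"ay":0,"az":-0.119,"x":0,"y":0,"z":0,"gripper":-0.3},{"ax":0,"ay":0,"az":-0.119,"x":0,"y":0,"z":0,"gripper":-0.3},{"ax":0,"ay":0,"az":-0.119,"x":0,"y":0,"z":0,"gripper":-0.3},{"ax":0,"ay":0,"az":-0.119,"x":0,"y":0,"z":0,"gripper":-0.3},{"ax":0,"ay":0,"az":-0.119,"x":0,"y":0,"z":0,"gripper":-0.3},{"ax":0,"ay":0,"az":-0.119,"x":0,"y":0,"z":0,"gripper":-0.3},{"ax":0,"ay":0,"az":-0.119,"x":0,"y":0,"z":0,"gripper":-0.3},{"ax":0,"ay":0,"az":0,"x":0,"y":0,"z":0,"gripper":-0.3}]' >/dev/null; python3 -m pendant '[{"ax":0,"ay":0,"az":0,"x":-3.48,"y":-1.39,"z":0,"gripper":-0.3},{"ax":0,"ay":0,"az":0,"x":-3.48,"y":-1.39,"z":0,"gripper":-0.3},{"ax":0,"ay":0,"az":0,"x":-3.48,"y":-1.39,"z":0,"gripper":-0.3},{"ax":0,"ay":0,"az":0,"x":-3.48,"y":-1.39,"z":0,"gripper":-0.3},{"ax":0,"ay":0,"az":0,"x":-3.48,"y":-1.39,"z":0,"gripper":-0.3},{"ax":0,"ay":0,"az":0,"x":-3.48,"y":-1.39,"z":0,"gripper":-0.3},{"ax":0,"ay":0,"az":0,"x":-3.48,"y":-1.39,"z":0,"gripper":-0.3},{"ax":0,"ay":0,"az":0,"x":-3.48,"y":-1.39,"z":0,"gripper":-0.3},{"ax":0,"ay":0,"az":0,"x":-3.48,"y":-1.39,"z":0,"gripper":-0.3},{"ax":0,"ay":0,"az":0,"x":-3.48,"y":-1.39,"z":0,"gripper":-0.3},{"ax":0,"ay":0,"az":0,"x":0,"y":0,"z":0,"gripper":-0.3},{"ax":0,"ay":0,"az":0,"x":0,"y":0,"z":0,"gripper":-0.3}]' >/dev/null; python3 plan.py .4353 -.156 .136 81.7
```

```text
now [ 0.4315 -0.1557  0.2579] yaw 80.6 t 34.6 F [ 0.9  0.7 -0.4] Mz -0.00 open 0.647 q6 -2.00
az -0.019 rad (-1.1 deg) then/after-turn shifts cm x 0.02 y 0.38 z 12.19 ; before-turn x 0.03 y 0.36
untilt ax 0.0017 ay 0.0000
```

```bash
python3 -m pendant '[{"ax":0,"ay":0,"az":-0.02,"x":0,"y":0.38,"z":3.3,"gripper":-0.3},{"ax":0,"ay":0,"az":0,"x":0,"y":0,"z":3.3,"gripper":-0.3},{"ax":0,"ay":0,"az":0,"x":0,"y":0,"z":3.2,"gripper":-0.3},{"ax":0,"ay":0,"az":0,"x":0,"y":0,"z":0,"gripper":-0.3},{"ax":0,"ay":0,"az":0,"x":0,"y":0,"z":0,"gripper":-0.3}]' >/dev/null; python3 plan.py .4353 -.156 .136 81.7
```

```text
now [ 0.4357 -0.1531  0.1586] yaw 82.3 t 35.0 F [ 0.5 -0.3  0.4] Mz -0.01 open 0.648 q6 -2.02
az 0.010 rad (0.6 deg) then/after-turn shifts cm x -0.29 y 0.01 z 2.26 ; before-turn x -0.30 y 0.01
untilt ax -0.0030 ay -0.0020
```

```bash
python3 -m pendant '[{"ax":0,"ay":0,"az":0.01,"x":-0.29,"y":0,"z":1.2,"gripper":-0.3},{"ax":0,"ay":0,"az":0,"x":0,"y":0,"z":1,"gripper":-0.1},{"ax":0,"ay":0,"az":0,"x":0,"y":0,"z":0,"gripper":0.3},{"ax":0,"ay":0,"az":0,"x":0,"y":0,"z":0,"gripper":0.5},{"ax":0,"ay":0,"az":0,"x":0,"y":0,"z":0,"gripper":1},{"ax":0,"ay":0,"az":0,"x":0,"y":0,"z":0,"gripper":1},{"ax":0,"ay":0,"az":0,"x":0,"y":0,"z":0,"gripper":1},{"ax":0,"ay":0,"az":0,"x":0,"y":0,"z":0,"gripper":1},{"ax":0,"ay":0,"az":0,"x":0,"y":0,"z":0,"gripper":1},{"ax":0,"ay":0,"az":0,"x":0,"y":0,"z":0,"gripper":1}]' 30 >/dev/null; python3 plan.py .4353 -.156 .136 81.7;  python3 -m pendant '[{"ax":0,"ay":0,"az":0,"x":0,"y":0,"z":-3,"gripper":1},{"ax":0,"ay":0,"az":-0.06,"x":0,"y":0,"z":-3,"gripper":1},{"ax":0,"ay":0,"az":-0.06,"x":0,"y":0,"z":-3,"gripper":1},{"ax":0,"ay":0,"az":0,"x":0,"y":0,"z":-3,"gripper":1},{"ax":0,"ay":0,"az":0,"x":0,"y":0,"z":0,"gripper":1},{"ax":0,"ay":0,"az":0,"x":0,"y":0,"z":0,"gripper":1}]' >/dev/null; python3 plan.py .542 .264 .25 89.16
```

```text
now [ 0.4356 -0.1578  0.138 ] yaw 81.7 t 35.9 F [0.2 0.1 5.3] Mz 0.09 open 0.133 q6 -2.02
az 0.000 rad (0.0 deg) then/after-turn shifts cm x 0.17 y -0.05 z 0.20 ; before-turn x 0.17 y -0.05
untilt ax 0.0015 ay 0.0005
now [ 0.4358 -0.1579  0.2588] yaw 88.6 t 36.4 F [ 0.1  0.6 -2.7] Mz -0.00 open 0.131 q6 -2.14
az -0.010 rad (-0.6 deg) then/after-turn shifts cm x 42.34 y 10.00 z 0.88 ; before-turn x 42.45 y 9.56
untilt ax 0.0040 ay 0.0024
```

```bash
python3 -m pendant '[{"ax":0.003,"ay":0.002,"az":-0.01,"x":2,"y":0.4,"z":0,"gripper":1},{"ax":0,"ay":0,"az":0,"x":3.67,"y":0.87,"z":0,"gripper":1},{"ax":0,"ay":0,"az":0,"x":3.67,"y":0.87,"z":0,"gripper":1},{"ax":0,"ay":0,"az":0,"x":3.67,"y":0.87,"z":0,"gripper":1},{"ax":0,"ay":0,"az":0,"x":3.67,"y":0.87,"z":0,"gripper":1},{"ax":0,"ay":0,"az":0,"x":3.67,"y":0.87,"z":0,"gripper":1},{"ax":0,"ay":0,"az":0,"x":3.67,"y":0.87,"z":0,"gripper":1},{"ax":0,"ay":0,"az":0,"x":3.67,"y":0.87,"z":0,"gripper":1},{"ax":0,"ay":0,"az":0,"x":3.67,"y":0.87,"z":0,"gripper":1},{"ax":0,"ay":0,"az":0,"x":3.67,"y":0.87,"z":0,"gripper":1},{"ax":0,"ay":0,"az":0,"x":3.67,"y":0.87,"z":0,"gripper":1},{"ax":0,"ay":0,"az":0,"x":3.67,"y":0.87,"z":0,"gripper":1}]' >/dev/null; python3 -m pendant '[{"ax":0,"ay":0,"az":0,"x":0,"y":0,"z":0,"gripper":1},{"ax":0,"ay":0,"az":0,"x":0,"y":0,"z":0,"gripper":1},{"ax":0,"ay":0,"az":0,"x":0,"y":0,"z":2.5,"gripper":1},{"ax":0,"ay":0,"az":0,"x":0,"y":0,"z":1.5,"gripper":1},{"ax":0,"ay":0,"az":0,"x":0,"y":0,"z":0,"gripper":1},{"ax":0,"ay":0,"az":0,"x":0,"y":0,"z":0,"gripper":1}]' >/dev/null; python3 plan.py .542 .264 .165 89.16
```

```text
now [0.54   0.263  0.2161] yaw 89.1 t 37.9 F [ 0.6  0.2 -2. ] Mz 0.00 open 0.130 q6 -1.29
az -0.001 rad (-0.1 deg) then/after-turn shifts cm x 0.10 y 0.20 z 5.11 ; before-turn x 0.10 y 0.24
untilt ax -0.0076 ay 0.0003
```

```bash
python3 -m pendant '[{"ax":-0.005,"ay":0,"az":0,"x":0,"y":0.1,"z":2,"gripper":1},{"ax":0,"ay":0,"az":0,"x":0,"y":0,"z":2,"gripper":1},{"ax":0,"ay":0,"az":0,"x":0,"y":0,"z":1.3,"gripper":1},{"ax":0,"ay":0,"az":0,"x":0,"y":0,"z":0,"gripper":1},{"ax":0,"ay":0,"az":0,"x":0,"y":0,"z":0,"gripper":1}]' >/dev/null; python3 plan.py .549 .2726 .158 89.16; python3 -m pendant '[{"ax":0,"ay":0,"az":0,"x":0.5,"y":0,"z":0,"gripper":1},{"ax":0,"ay":0,"az":0,"x":0,"y":0,"z":0,"gripper":1}]' >/dev/null; for i in 1 2 3; do python3 -m pendant '[{"ax":0,"ay":0,"az":0,"x":0.18,"y":0,"z":0,"gripper":1},{"ax":0,"ay":0,"az":0,"x":0,"y":0,"z":0,"gripper":1}]' >/dev/null; python3 plan.py .549 .2726 .158 89.16|head -1; done
```

```text
now [0.5426 0.264  0.1653] yaw 89.1 t 38.3 F [ 0.2 -0.7 -2.2] Mz -0.03 open 0.135 q6 -1.29
az -0.001 rad (-0.1 deg) then/after-turn shifts cm x 0.87 y 0.63 z 0.73 ; before-turn x 0.87 y 0.62
untilt ax 0.0024 ay -0.0013
now [0.5432 0.2717 0.1663] yaw 89.2 t 38.6 F [ 0.4 -1.  -1.8] Mz -0.03 open 0.137 q6 -1.28
now [0.5431 0.2724 0.1659] yaw 89.2 t 38.8 F [ 0.2 -4.9 -0.5] Mz -0.03 open 0.131 q6 -1.27
now [0.5431 0.2731 0.1658] yaw 89.3 t 38.9 F [ 0.2 -9.1  1.8] Mz 0.05 open 0.134 q6 -1.27
```

```bash
python3 -m pendant '[{"ax":0,"ay":0,"az":0,"x":-0.3,"y":0.35,"z":0.3,"gripper":1},{"ax":0,"ay":0,"az":0,"x":0,"y":0,"z":0,"gripper":1}]' >/dev/null;  for i in 1 2 3; do python3 plan.py .549 .2726 .158 89.16|head -1; python3 -m pendant '[{"ax":0,"ay":0,"az":0,"x":0,"y":0.15,"z":0,"gripper":1},{"ax":0,"ay":0,"az":0,"x":0,"y":0,"z":0,"gripper":1}]' >/dev/null; done; python3 plan.py .549 .2726 .158 89.16
```

```text
now [0.5466 0.2717 0.162 ] yaw 89.1 t 39.1 F [ 0.2 -1.1 -1.4] Mz 0.02 open 0.134 q6 -1.28
now [0.5473 0.2719 0.1619] yaw 89.2 t 39.3 F [-1.3 -1.5 -1. ] Mz 0.08 open 0.133 q6 -1.28
now [0.5485 0.2719 0.1618] yaw 89.2 t 39.4 F [-0.1 -2.  -3. ] Mz 0.06 open 0.136 q6 -1.28
now [0.5495 0.2719 0.1618] yaw 89.2 t 39.6 F [-3.8 -0.9 -1.2] Mz 0.08 open 0.134 q6 -1.28
az 0.000 rad (0.0 deg) then/after-turn shifts cm x 0.07 y -0.05 z 0.38 ; before-turn x 0.07 y -0.05
untilt ax -0.0001 ay -0.0010
```

```bash
python3 -m pendant '[{"ax":0,"ay":0,"az":0,"x":0,"y":-0.08,"z":0.2,"gripper":1},{"ax":0,"ay":0,"az":0,"x":0,"y":0,"z":0.15,"gripper":1},{"ax":0,"ay":0,"az":0,"x":0,"y":0,"z":0,"gripper":1}]' >/dev/null; python3 plan.py .549 .2726 .158 89.16|head -1; python3 -m pendant '[{"ax":0,"ay":0,"az":0,"x":0,"y":0,"z":0,"gripper":0.1},{"ax":0,"ay":0,"az":0,"x":0,"y":0,"z":0,"gripper":0.1},{"ax":0,"ay":0,"az":0,"x":0,"y":0,"z":0,"gripper":0.1},{"ax":0,"ay":0,"az":0,"x":0,"y":0,"z":0,"gripper":0.1},{"ax":0,"ay":0,"az":0,"x":0,"y":0,"z":-3.5,"gripper":0.1},{"ax":0,"ay":0,"az":0,"x":0,"y":0,"z":-3.5,"gripper":-0.3},{"ax":0,"ay":0,"az":-0.1,"x":0,"y":0,"z":-3,"gripper":-0.3},{"ax":0,"ay":0,"az":-0.1,"x":0,"y":0,"z":0,"gripper":-0.3},{"ax":0,"ay":0,"az":-0.09,"x":0,"y":0,"z":0,"gripper":-0.3},{"ax":0,"ay":0,"az":0,"x":0,"y":0,"z":0,"gripper":-0.3}]' >/dev/null;  python3 moved.py; python3 plan.py .429 -.287 .25 105.4
```

```text
now [0.5493 0.2719 0.1585] yaw 89.2 t 39.9 F [-3.6 -2.7  1. ] Mz 0.06 open 0.134 q6 -1.28
A 703; B 0; C 729; D 707; E 0; 
now [0.5499 0.272  0.2592] yaw 105.7 t 40.7 F [ 0.2 -0.2 -0.5] Mz 0.02 open 0.638 q6 -1.57
az 0.004 rad (0.3 deg) then/after-turn shifts cm x -50.68 y -26.50 z 0.92 ; before-turn x -50.56 y -26.73
untilt ax 0.0052 ay -0.0009
```

```bash
python3 -m pendant '[{"ax":0,"ay":0,"az":0,"x":-2.4,"y":-1.3,"z":0,"gripper":-0.3},{"ax":0,"ay":0,"az":0,"x":-3.4,"y":-1.77,"z":0,"gripper":-0.3},{"ax":0,"ay":0,"az":0,"x":-3.4,"y":-1.77,"z":0,"gripper":-0.3},{"ax":0,"ay":0,"az":0,"x":-3.4,"y":-1.77,"z":0,"gripper":-0.3},{"ax":0,"ay":0,"az":0,"x":-3.4,"y":-1.77,"z":0,"gripper":-0.3},{"ax":0,"ay":0,"az":0,"x":-3.4,"y":-1.77,"z":0,"gripper":-0.3},{"ax":0,"ay":0,"az":0,"x":-3.4,"y":-1.77,"z":0,"gripper":-0.3},{"ax":0,"ay":0,"az":0,"x":-3.4,"y":-1.77,"z":0,"gripper":-0.3},{"ax":0,"ay":0,"az":0,"x":-3.4,"y":-1.77,"z":0,"gripper":-0.3},{"ax":0,"ay":0,"az":0,"x":-3.4,"y":-1.77,"z":0,"gripper":-0.3},{"ax":0,"ay":0,"az":0,"x":-3.4,"y":-1.77,"z":0,"gripper":-0.3},{"ax":0,"ay":0,"az":0,"x":-3.4,"y":-1.77,"z":0,"gripper":-0.3}]' >/dev/null; python3 -m pendant '[{"ax":0,"ay":0,"az":0,"x":-3.4,"y":-1.77,"z":0,"gripper":-0.3},{"ax":0,"ay":0,"az":0,"x":-3.4,"y":-1.77,"z":0,"gripper":-0.3},{"ax":0,"ay":0,"az":0,"x":-3.4,"y":-1.77,"z":0,"gripper":-0.3},{"ax":0,"ay":0,"az":0,"x":-0.7,"y":-0.4,"z":0,"gripper":-0.3},{"ax":0,"ay":0,"az":0,"x":0,"y":0,"z":0,"gripper":-0.3},{"ax":0,"ay":0,"az":0,"x":0,"y":0,"z":0,"gripper":-0.3},{"ax":0,"ay":0,"az":0,"x":0,"y":0,"z":0,"gripper":-0.3}]' >/dev/null; python3 plan.py .429 -.2875 .139 105.4
```

```text
now [ 0.4323 -0.2864  0.257 ] yaw 105.8 t 42.3 F [ 0.5  0.2 -0.5] Mz -0.00 open 0.649 q6 -2.65
az 0.006 rad (0.4 deg) then/after-turn shifts cm x -0.02 y -0.35 z 11.80 ; before-turn x -0.05 y -0.38
untilt ax 0.0029 ay -0.0028
```

```bash
python3 -m pendant '[{"ax":0,"ay":0,"az":0,"x":0,"y":-0.35,"z":3.3,"gripper":-0.3},{"ax":0,"ay":0,"az":0,"x":0,"y":0,"z":3.3,"gripper":-0.3},{"ax":0,"ay":0,"az":0,"x":0,"y":0,"z":3,"gripper":-0.3},{"ax":0,"ay":0,"az":0,"x":0,"y":0,"z":0,"gripper":-0.3},{"ax":0,"ay":0,"az":0,"x":0,"y":0,"z":0,"gripper":-0.3}]' >/dev/null; python3 plan.py .429 -.2875 .139 105.4
```

```text
now [ 0.4291 -0.2866  0.1605] yaw 105.9 t 42.7 F [-0.9 -0.1 -0.3] Mz 0.04 open 0.648 q6 -2.66
az 0.008 rad (0.5 deg) then/after-turn shifts cm x -0.08 y -0.04 z 2.15 ; before-turn x -0.09 y -0.04
untilt ax 0.0012 ay -0.0050
```

```bash
python3 -m pendant '[{"ax":0,"ay":0.004,"az":0.008,"x":-0.08,"y":0,"z":1.1,"gripper":-0.3},{"ax":0,"ay":0,"az":0,"x":0,"y":0,"z":0.9,"gripper":-0.1},{"ax":0,"ay":0,"az":0,"x":0,"y":0,"z":0,"gripper":0.3},{"ax":0,"ay":0,"az":0,"x":0,"y":0,"z":0,"gripper":0.5},{"ax":0,"ay":0,"az":0,"x":0,"y":0,"z":0,"gripper":1},{"ax":0,"ay":0,"az":0,"x":0,"y":0,"z":0,"gripper":1},{"ax":0,"ay":0,"az":0,"x":0,"y":0,"z":0,"gripper":1},{"ax":0,"ay":0,"az":0,"x":0,"y":0,"z":0,"gripper":1},{"ax":0,"ay":0,"az":0,"x":0,"y":0,"z":0,"gripper":1},{"ax":0,"ay":0,"az":0,"x":0,"y":0,"z":0,"gripper":1}]' 30 >/dev/null; python3 plan.py .429 -.2875 .139 105.4;  python3 -m pendant '[{"ax":0,"ay":0,"az":0,"x":0,"y":0,"z":-3,"gripper":1},{"ax":0,"ay":0,"az":0.1,"x":0,"y":0,"z":-3,"gripper":1},{"ax":0,"ay":0,"az":0.1,"x":0,"y":0,"z":-3,"gripper":1},{"ax":0,"ay":0,"az":0.085,"x":0,"y":0,"z":-3,"gripper":1},{"ax":0,"ay":0,"az":0,"x":0,"y":0,"z":0,"gripper":1},{"ax":0,"ay":0,"az":0,"x":0,"y":0,"z":0,"gripper":1}]' >/dev/null; python3 plan.py .542 .204 .25 89.16
```

```text
now [ 0.4296 -0.2895  0.1415] yaw 105.3 t 43.6 F [0.1 0.1 1.3] Mz -0.02 open 0.134 q6 -2.66
az -0.002 rad (-0.1 deg) then/after-turn shifts cm x 0.21 y -0.00 z 0.25 ; before-turn x 0.21 y -0.01
untilt ax 0.0033 ay -0.0049
now [ 0.4299 -0.2908  0.263 ] yaw 89.0 t 44.1 F [ 0.6 -0.  -1.8] Mz -0.03 open 0.131 q6 -2.37
az -0.002 rad (-0.1 deg) then/after-turn shifts cm x 49.64 y 10.48 z 1.30 ; before-turn x 49.66 y 10.36
untilt ax 0.0048 ay -0.0024
```

```bash
python3 -m pendant '[{"ax":0.003,"ay":-0.002,"az":0,"x":2.2,"y":0.4,"z":0,"gripper":1},{"ax":0,"ay":0,"az":0,"x":3.7,"y":0.78,"z":0,"gripper":1},{"ax":0,"ay":0,"az":0,"x":3.7,"y":0.78,"z":0,"gripper":1},{"ax":0,"ay":0,"az":0,"x":3.7,"y":0.78,"z":0,"gripper":1},{"ax":0,"ay":0,"az":0,"x":3.7,"y":0.78,"z":0,"gripper":1},{"ax":0,"ay":0,"az":0,"x":3.7,"y":0.78,"z":0,"gripper":1},{"ax":0,"ay":0,"az":0,"x":3.7,"y":0.78,"z":0,"gripper":1},{"ax":0,"ay":0,"az":0,"x":3.7,"y":0.78,"z":0,"gripper":1},{"ax":0,"ay":0,"az":0,"x":3.7,"y":0.78,"z":0,"gripper":1},{"ax":0,"ay":0,"az":0,"x":3.7,"y":0.78,"z":0,"gripper":1},{"ax":0,"ay":0,"az":0,"x":3.7,"y":0.78,"z":0,"gripper":1},{"ax":0,"ay":0,"az":0,"x":3.7,"y":0.78,"z":0,"gripper":1}]' >/dev/null; python3 -m pendant '[{"ax":0,"ay":0,"az":0,"x":3.7,"y":0.78,"z":0,"gripper":1},{"ax":0,"ay":0,"az":0,"x":2.9,"y":0.7,"z":0,"gripper":1},{"ax":0,"ay":0,"az":0,"x":0,"y":0,"z":0,"gripper":1},{"ax":0,"ay":0,"az":0,"x":0,"y":0,"z":0,"gripper":1},{"ax":0,"ay":0,"az":0,"x":0,"y":0,"z":2.5,"gripper":1},{"ax":0,"ay":0,"az":0,"x":0,"y":0,"z":1.5,"gripper":1},{"ax":0,"ay":0,"az":0,"x":0,"y":0,"z":0,"gripper":1},{"ax":0,"ay":0,"az":0,"x":0,"y":0,"z":0,"gripper":1}]' >/dev/null; python3 plan.py .542 .204 .167 89.16
```

```text
now [0.5415 0.2015 0.2214] yaw 88.9 t 45.7 F [ 0.3 -0.1 -0.9] Mz -0.01 open 0.133 q6 -1.39
az -0.004 rad (-0.2 deg) then/after-turn shifts cm x 0.25 y 0.05 z 5.44 ; before-turn x 0.24 y 0.08
untilt ax -0.0060 ay -0.0022
```

```bash
python3 -m pendant '[{"ax":-0.003,"ay":0,"az":-0.004,"x":0,"y":0.05,"z":2,"gripper":1},{"ax":0,"ay":0,"az":0,"x":0,"y":0,"z":2,"gripper":1},{"ax":0,"ay":0,"az":0,"x":0,"y":0,"z":1.5,"gripper":1},{"ax":0,"ay":0,"az":0,"x":0,"y":0,"z":0,"gripper":1},{"ax":0,"ay":0,"az":0,"x":0,"y":0,"z":0,"gripper":1}]' >/dev/null; python3 plan.py .548 .212 .1615 89.16; python3 -m pendant '[{"ax":0,"ay":0,"az":0,"x":0.4,"y":0,"z":0,"gripper":1},{"ax":0,"ay":0,"az":0,"x":0.2,"y":0,"z":0,"gripper":1},{"ax":0,"ay":0,"az":0,"x":0,"y":0,"z":0,"gripper":1}]' >/dev/null; for i in 1 2 3 4; do  python3 plan.py .548 .212 .158 89.16|head -1;python3 -m pendant '[{"ax":0,"ay":0,"az":0,"x":0.15,"y":0,"z":0,"gripper":1},{"ax":0,"ay":0,"az":0,"x":0,"y":0,"z":0,"gripper":1}]' >/dev/null; done; python3 plan.py .548 .212 .1615 89.16
```

```text
now [0.5434 0.2025 0.1683] yaw 89.2 t 46.1 F [-0.4 -0.8 -1.3] Mz 0.01 open 0.133 q6 -1.40
az 0.000 rad (0.0 deg) then/after-turn shifts cm x 0.96 y 0.45 z 0.68 ; before-turn x 0.96 y 0.44
untilt ax 0.0012 ay -0.0032
now [0.5442 0.2097 0.1695] yaw 89.2 t 46.4 F [ 0.3  0.4 -0.8] Mz -0.01 open 0.136 q6 -1.39
now [0.5437 0.2109 0.1688] yaw 89.2 t 46.6 F [ 0.8 -0.2 -2. ] Mz 0.04 open 0.136 q6 -1.38
now [0.5435 0.2117 0.1684] yaw 89.2 t 46.7 F [ 0.  -3.7 -0.3] Mz -0.11 open 0.135 q6 -1.38
now [0.5435 0.2122 0.1684] yaw 89.3 t 46.9 F [ 0.1 -7.3  1.5] Mz -0.20 open 0.133 q6 -1.38
now [0.5435 0.2127 0.1685] yaw 89.3 t 47.1 F [ -0.6 -10.3   3.6] Mz -0.16 open 0.134 q6 -1.37
az 0.003 rad (0.2 deg) then/after-turn shifts cm x -0.06 y 0.45 z 0.70 ; before-turn x -0.06 y 0.45
untilt ax 0.0013 ay 0.0019
```

```bash
python3 -m pendant '[{"ax":0,"ay":0,"az":0,"x":-0.35,"y":0.3,"z":0.4,"gripper":1},{"ax":0,"ay":0,"az":0,"x":0,"y":0,"z":0,"gripper":1}]' >/dev/null;  for i in 1 2 3; do python3 plan.py .549 .2726 .158 89.16|head -1; python3 -m pendant '[{"ax":0,"ay":0,"az":0,"x":0,"y":0.15,"z":0,"gripper":1},{"ax":0,"ay":0,"az":0,"x":0,"y":0,"z":0,"gripper":1}]' >/dev/null; done; python3 plan.py .548 .2115 .1615 89.16
```

```text
now [0.5467 0.2112 0.1637] yaw 89.1 t 47.2 F [ 0.5 -1.5 -0.6] Mz -0.05 open 0.132 q6 -1.38
now [0.5476 0.2116 0.1638] yaw 89.2 t 47.4 F [-0.6 -1.2 -1.4] Mz -0.07 open 0.134 q6 -1.38
now [0.549  0.2116 0.1638] yaw 89.2 t 47.6 F [-0.9 -2.1 -1.7] Mz -0.08 open 0.132 q6 -1.38
now [0.5498 0.2117 0.1638] yaw 89.2 t 47.7 F [-4.1 -1.6  0.1] Mz -0.09 open 0.134 q6 -1.38
az 0.001 rad (0.0 deg) then/after-turn shifts cm x -0.02 y -0.18 z 0.23 ; before-turn x -0.02 y -0.18
untilt ax -0.0014 ay -0.0032
```

Contact on both sides. Lowering, releasing, then on to B.

```bash
python3 -m pendant '[{"ax":0,"ay":0,"az":0,"x":0,"y":-0.08,"z":0.15,"gripper":1},{"ax":0,"ay":0,"az":0,"x":0,"y":0,"z":0.1,"gripper":1},{"ax":0,"ay":0,"az":0,"x":0,"y":0,"z":0,"gripper":1}]' >/dev/null; python3 plan.py .549 .2726 .158 89.16|head -1; python3 -m pendant '[{"ax":0,"ay":0,"az":0,"x":0,"y":0,"z":0,"gripper":0.15},{"ax":0,"ay":0,"az":0,"x":0,"y":0,"z":0,"gripper":0.15},{"ax":0,"ay":0,"az":0,"x":0,"y":0,"z":0,"gripper":0.15},{"ax":0,"ay":0,"az":0,"x":0,"y":0,"z":0,"gripper":0.15},{"ax":0,"ay":0,"az":0,"x":0,"y":0,"z":-3.5,"gripper":0.15},{"ax":0,"ay":0,"az":0,"x":0,"y":0,"z":-3.5,"gripper":-0.3},{"ax":0,"ay":0,"az":-0.1,"x":0,"y":0,"z":-3,"gripper":-0.3},{"ax":0,"ay":0,"az":-0.1,"x":0,"y":0,"z":0,"gripper":-0.3},{"ax":0,"ay":0,"az":-0.07,"x":0,"y":0,"z":0,"gripper":-0.3},{"ax":0,"ay":0,"az":0,"x":0,"y":0,"z":0,"gripper":-0.3}]' >/dev/null;  python3 moved.py; python3 plan.py .567 -.288 .25 104.5
```

```text
now [0.5495 0.2117 0.1615] yaw 89.2 t 48.0 F [-4.5 -1.7  0.3] Mz -0.13 open 0.139 q6 -1.38
A 764; B 0; C 770; D 748; E 791; 
now [0.5503 0.2113 0.2621] yaw 104.6 t 48.9 F [-0.  -0.6 -0.1] Mz 0.01 open 0.640 q6 -1.65
az 0.002 rad (0.1 deg) then/after-turn shifts cm x -48.76 y -10.89 z 1.21 ; before-turn x -48.74 y -10.97
untilt ax 0.0044 ay -0.0028
```

```bash
python3 -m pendant '[{"ax":0,"ay":0,"az":0,"x":-2.4,"y":-0.5,"z":0,"gripper":-0.3},{"ax":0,"ay":0,"az":0,"x":-3.8,"y":-0.85,"z":0,"gripper":-0.3},{"ax":0,"ay":0,"az":0,"x":-3.8,"y":-0.85,"z":0,"gripper":-0.3},{"ax":0,"ay":0,"az":0,"x":-3.8,"y":-0.85,"z":0,"gripper":-0.3},{"ax":0,"ay":0,"az":0,"x":-3.8,"y":-0.85,"z":0,"gripper":-0.3},{"ax":0,"ay":0,"az":0,"x":-3.8,"y":-0.85,"z":0,"gripper":-0.3},{"ax":0,"ay":0,"az":0,"x":-3.8,"y":-0.85,"z":0,"gripper":-0.3},{"ax":0,"ay":0,"az":0,"x":-3.8,"y":-0.85,"z":0,"gripper":-0.3},{"ax":0,"ay":0,"az":0,"x":-3.8,"y":-0.85,"z":0,"gripper":-0.3},{"ax":0,"ay":0,"az":0,"x":-3.8,"y":-0.85,"z":0,"gripper":-0.3},{"ax":0,"ay":0,"az":0,"x":-3.8,"y":-0.85,"z":0,"gripper":-0.3},{"ax":0,"ay":0,"az":0,"x":-3.8,"y":-0.85,"z":0,"gripper":-0.3}]' >/dev/null; python3 -m pendant '[{"ax":0,"ay":0,"az":0,"x":-3.8,"y":-0.85,"z":0,"gripper":-0.3},{"ax":0,"ay":0,"az":0,"x":-0.7,"y":-0.2,"z":0,"gripper":-0.3},{"ax":0,"ay":0,"az":0,"x":0,"y":0,"z":0,"gripper":-0.3},{"ax":0,"ay":0,"az":0,"x":0,"y":0,"z":0,"gripper":-0.3}]' >/dev/null; python3 plan.py .567 -.288 .139 104.5
```

```text
now [ 0.5674 -0.2873  0.259 ] yaw 104.5 t 50.2 F [-0.3 -0.2 -0.4] Mz -0.05 open 0.650 q6 -2.47
az 0.001 rad (0.0 deg) then/after-turn shifts cm x -0.06 y -0.06 z 12.00 ; before-turn x -0.12 y -0.08
untilt ax 0.0019 ay -0.0050
```

```bash
python3 -m pendant '[{"ax":0,"ay":0,"az":0,"x":0,"y":0,"z":3.3,"gripper":-0.3},{"ax":0,"ay":0,"az":0,"x":0,"y":0,"z":3.3,"gripper":-0.3},{"ax":0,"ay":0,"az":0,"x":0,"y":0,"z":3,"gripper":-0.3},{"ax":0,"ay":0,"az":0,"x":0,"y":0,"z":0,"gripper":-0.3},{"ax":0,"ay":0,"az":0,"x":0,"y":0,"z":0,"gripper":-0.3}]' >/dev/null; python3 plan.py .567 -.288 .139 104.5
```

```text
now [ 0.5673 -0.2844  0.1625] yaw 104.8 t 50.6 F [ 0.9 -0.1  0.8] Mz 0.01 open 0.649 q6 -2.47
az 0.005 rad (0.3 deg) then/after-turn shifts cm x -0.34 y -0.12 z 2.35 ; before-turn x -0.35 y -0.12
untilt ax -0.0005 ay -0.0073
```

```bash
python3 -m pendant '[{"ax":0,"ay":-0.006,"az":0.005,"x":-0.34,"y":-0.1,"z":1.2,"gripper":-0.3},{"ax":0,"ay":0,"az":0,"x":0,"y":0,"z":1.0,"gripper":-0.1},{"ax":0,"ay":0,"az":0,"x":0,"y":0,"z":0,"gripper":0.3},{"ax":0,"ay":0,"az":0,"x":0,"y":0,"z":0,"gripper":0.5},{"ax":0,"ay":0,"az":0,"x":0,"y":0,"z":0,"gripper":1},{"ax":0,"ay":0,"az":0,"x":0,"y":0,"z":0,"gripper":1},{"ax":0,"ay":0,"az":0,"x":0,"y":0,"z":0,"gripper":1},{"ax":0,"ay":0,"az":0,"x":0,"y":0,"z":0,"gripper":1},{"ax":0,"ay":0,"az":0,"x":0,"y":0,"z":0,"gripper":1},{"ax":0,"ay":0,"az":0,"x":0,"y":0,"z":0,"gripper":1}]' 30 >/dev/null; python3 plan.py .567 -.288 .139 104.5;  python3 -m pendant '[{"ax":0,"ay":0,"az":0,"x":0,"y":0,"z":-3,"gripper":1},{"ax":0,"ay":0,"az":0.1,"x":0,"y":0,"z":-3,"gripper":1},{"ax":0,"ay":0,"az":0.1,"x":0,"y":0,"z":-3,"gripper":1},{"ax":0,"ay":0,"az":0.07,"x":0,"y":0,"z":-3,"gripper":1},{"ax":0,"ay":0,"az":0,"x":0,"y":0,"z":0,"gripper":1},{"ax":0,"ay":0,"az":0,"x":0,"y":0,"z":0,"gripper":1}]' >/dev/null; python3 plan.py .542 .1445 .25 89.16
```

```text
now [ 0.5679 -0.2906  0.1419] yaw 104.4 t 51.5 F [0.2 0.9 1. ] Mz -0.00 open 0.136 q6 -2.47
az -0.002 rad (-0.1 deg) then/after-turn shifts cm x 0.27 y -0.02 z 0.29 ; before-turn x 0.27 y -0.02
untilt ax 0.0025 ay 0.0029
now [ 0.5683 -0.291   0.2638] yaw 89.0 t 52.0 F [ 0.4 -0.3 -2.9] Mz -0.02 open 0.133 q6 -2.20
az -0.003 rad (-0.2 deg) then/after-turn shifts cm x 43.51 y -3.27 z 1.38 ; before-turn x 43.50 y -3.43
untilt ax 0.0069 ay 0.0050
```

```bash
python3 -m pendant '[{"ax":0.004,"ay":0.003,"az":-0.003,"x":2.2,"y":-0.2,"z":0,"gripper":1},{"ax":0,"ay":0,"az":0,"x":3.7,"y":-0.28,"z":0,"gripper":1},{"ax":0,"ay":0,"az":0,"x":3.7,"y":-0.28,"z":0,"gripper":1},{"ax":0,"ay":0,"az":0,"x":3.7,"y":-0.28,"z":0,"gripper":1},{"ax":0,"ay":0,"az":0,"x":3.7,"y":-0.28,"z":0,"gripper":1},{"ax":0,"ay":0,"az":0,"x":3.7,"y":-0.28,"z":0,"gripper":1},{"ax":0,"ay":0,"az":0,"x":3.7,"y":-0.28,"z":0,"gripper":1},{"ax":0,"ay":0,"az":0,"x":3.7,"y":-0.28,"z":0,"gripper":1},{"ax":0,"ay":0,"az":0,"x":3.7,"y":-0.28,"z":0,"gripper":1},{"ax":0,"ay":0,"az":0,"x":3.7,"y":-0.28,"z":0,"gripper":1},{"ax":0,"ay":0,"az":0,"x":3.7,"y":-0.28,"z":0,"gripper":1},{"ax":0,"ay":0,"az":0,"x":3.7,"y":-0.28,"z":0,"gripper":1}]' >/dev/null; python3 -m pendant '[{"ax":0,"ay":0,"az":0,"x":0.6,"y":0,"z":0,"gripper":1},{"ax":0,"ay":0,"az":0,"x":0,"y":0,"z":0,"gripper":1},{"ax":0,"ay":0,"az":0,"x":0,"y":0,"z":0,"gripper":1},{"ax":0,"ay":0,"az":0,"x":0,"y":0,"z":2.5,"gripper":1},{"ax":0,"ay":0,"az":0,"x":0,"y":0,"z":1.5,"gripper":1},{"ax":0,"ay":0,"az":0,"x":0,"y":0,"z":0,"gripper":1},{"ax":0,"ay":0,"az":0,"x":0,"y":0,"z":0,"gripper":1}]' >/dev/null; python3 plan.py .542 .1445 .167 89.16
```

```text
now [0.5413 0.1434 0.221 ] yaw 89.0 t 53.5 F [-0.4  1.1 -1.6] Mz 0.02 open 0.132 q6 -1.49
az -0.003 rad (-0.2 deg) then/after-turn shifts cm x 0.11 y 0.07 z 5.40 ; before-turn x 0.11 y 0.09
untilt ax -0.0040 ay -0.0000
```

```bash
python3 -m pendant '[{"ax":-0.002,"ay":0,"az":-0.003,"x":0.1,"y":0.05,"z":2,"gripper":1},{"ax":0,"ay":0,"az":0,"x":0,"y":0,"z":2,"gripper":1},{"ax":0,"ay":0,"az":0,"x":0,"y":0,"z":1.5,"gripper":1},{"ax":0,"ay":0,"az":0,"x":0,"y":0,"z":0,"gripper":1},{"ax":0,"ay":0,"az":0,"x":0,"y":0,"z":0,"gripper":1}]' >/dev/null; python3 plan.py .547 .1513 .1619 89.16; python3 -m pendant '[{"ax":0,"ay":0,"az":0,"x":0.4,"y":0,"z":0,"gripper":1},{"ax":0,"ay":0,"az":0,"x":0.1,"y":0,"z":0,"gripper":1},{"ax":0,"ay":0,"az":0,"x":0,"y":0,"z":0,"gripper":1}]' >/dev/null; for i in 1 2 3; do  python3 plan.py .548 .212 .158 89.16|head -1;python3 -m pendant '[{"ax":0,"ay":0,"az":0,"x":0.15,"y":0,"z":0,"gripper":1},{"ax":0,"ay":0,"az":0,"x":0,"y":0,"z":0,"gripper":1}]' >/dev/null; done; python3 plan.py .547 .1513 .1619 89.16
```

```text
now [0.5427 0.1453 0.1675] yaw 89.2 t 54.0 F [ 0.4 -0.2 -1.2] Mz 0.02 open 0.133 q6 -1.49
az 0.001 rad (0.1 deg) then/after-turn shifts cm x 0.60 y 0.42 z 0.56 ; before-turn x 0.60 y 0.42
untilt ax 0.0013 ay -0.0005
now [0.5434 0.1511 0.1686] yaw 89.3 t 54.2 F [ 0.2 -1.  -1. ] Mz -0.08 open 0.136 q6 -1.49
now [0.5432 0.1521 0.1682] yaw 89.3 t 54.4 F [ 1.5 -3.9  0.2] Mz -0.14 open 0.132 q6 -1.48
now [0.5432 0.1524 0.1681] yaw 89.4 t 54.5 F [  0.7 -10.    3.7] Mz -0.09 open 0.137 q6 -1.48
now [0.5432 0.153  0.1683] yaw 89.4 t 54.7 F [ -0.5 -11.2   4.6] Mz -0.10 open 0.135 q6 -1.48
az 0.005 rad (0.3 deg) then/after-turn shifts cm x -0.16 y 0.39 z 0.64 ; before-turn x -0.16 y 0.38
untilt ax 0.0030 ay 0.0050
```

```bash
python3 -m pendant '[{"ax":0,"ay":0,"az":0,"x":-0.35,"y":0.3,"z":0.4,"gripper":1},{"ax":0,"ay":0,"az":0,"x":0,"y":0,"z":0,"gripper":1}]' >/dev/null;  for i in 1 2 3; do python3 plan.py .549 .2726 .158 89.16|head -1; python3 -m pendant '[{"ax":0,"ay":0,"az":0,"x":0,"y":0.13,"z":0,"gripper":1},{"ax":0,"ay":0,"az":0,"x":0,"y":0,"z":0,"gripper":1}]' >/dev/null; done; python3 plan.py .547 .1513 .1619 89.16
```

```text
now [0.5458 0.1517 0.1631] yaw 89.2 t 54.9 F [-0.4 -2.5 -1.2] Mz 0.01 open 0.135 q6 -1.48
now [0.5464 0.152  0.163 ] yaw 89.3 t 55.0 F [-0.7 -4.  -0.6] Mz -0.11 open 0.138 q6 -1.48
now [0.5471 0.1519 0.1629] yaw 89.3 t 55.2 F [-2.2 -4.6 -1.3] Mz -0.04 open 0.135 q6 -1.48
now [0.5475 0.1519 0.1628] yaw 89.3 t 55.4 F [-3.1 -3.4  1.1] Mz -0.05 open 0.135 q6 -1.48
az 0.002 rad (0.1 deg) then/after-turn shifts cm x -0.06 y -0.05 z 0.09 ; before-turn x -0.06 y -0.05
untilt ax -0.0034 ay 0.0001
```

Lower and release, move clear, then look.

```bash
python3 -m pendant '[{"ax":0,"ay":0,"az":0,"x":-0.05,"y":-0.05,"z":0.1,"gripper":1},{"ax":0,"ay":0,"az":0,"x":0,"y":0,"z":0,"gripper":1}]' >/dev/null; python3 plan.py .549 .2726 .158 89.16|head -1; python3 -m pendant '[{"ax":0,"ay":0,"az":0,"x":0,"y":0,"z":0,"gripper":0.15},{"ax":0,"ay":0,"az":0,"x":0,"y":0,"z":0,"gripper":0.15},{"ax":0,"ay":0,"az":0,"x":0,"y":0,"z":0,"gripper":0.15},{"ax":0,"ay":0,"az":0,"x":0,"y":0,"z":0,"gripper":0.15},{"ax":0,"ay":0,"az":0,"x":0,"y":0,"z":-3.5,"gripper":0.15},{"ax":0,"ay":0,"az":0,"x":0,"y":0,"z":-3.5,"gripper":-0.2},{"ax":0,"ay":0,"az":0,"x":0,"y":0,"z":-1,"gripper":-0.2},{"ax":0,"ay":0,"az":0,"x":-4,"y":0,"z":0,"gripper":-0.2},{"ax":0,"ay":0,"az":0,"x":-4,"y":0,"z":0,"gripper":-0.2},{"ax":0,"ay":0,"az":0,"x":-4,"y":0,"z":0,"gripper":-0.2},{"ax":0,"ay":0,"az":0,"x":-4,"y":0,"z":0,"gripper":-0.2},{"ax":0,"ay":0,"az":0,"x":-4,"y":0,"z":0,"gripper":-0.2}]' >/dev/null; python3 plan.py .564 .0495 .23 90
python3 - <<'E'
from h import *
a=im("top");b=im("side")
A=cv2.resize(a["bgr"][145:257,112:240],(480,420),interpolation=cv2.INTER_CUBIC)
B=cv2.resize(b["bgr"][130:220,215:315],(320,288),interpolation=cv2.INTER_CUBIC); B=cv2.copyMakeBorder(B,0,132,0,0,0)
cv2.imwrite("pics/p5.png",np.hstack([A,B]))
E
```

```text
now [0.5474 0.1518 0.1618] yaw 89.3 t 55.5 F [-3.6 -1.9  0.6] Mz -0.06 open 0.132 q6 -1.49
now [ 0.5463 -0.05    0.2422] yaw 89.3 t 56.5 F [ 0.6 -0.1 -0.3] Mz 0.02 open 0.597 q6 -1.86
az -0.012 rad (-0.7 deg) then/after-turn shifts cm x 9.95 y 1.77 z 1.22 ; before-turn x 9.97 y 1.64
untilt ax 0.0032 ay -0.0006
```

View pics/p5.png

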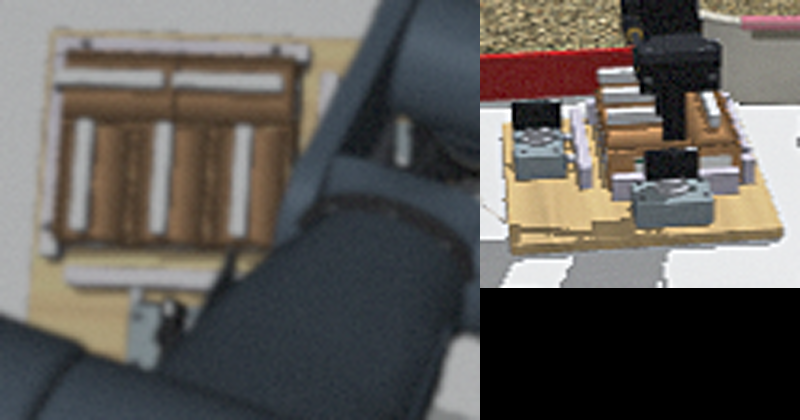

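All five cartons stand in the pattern and both jaws are still open. Now the side clamp.

```bash
python3 -m pendant '[{"ax":0.002,"ay":0,"az":0,"x":3.3,"y":0.6,"z":0,"gripper":-0.2},{"ax":0,"ay":0,"az":0,"x":3.3,"y":0.6,"z":0,"gripper":-0.2},{"ax":0,"ay":0,"az":0,"x":3.3,"y":0.6,"z":0,"gripper":-0.2},{"ax":0,"ay":0,"az":0,"x":0,"y":0,"z":0,"gripper":-0.2},{"ax":0,"ay":0,"az":0,"x":0,"y":0,"z":2,"gripper":-0.2},{"ax":0,"ay":0,"az":0,"x":0,"y":0,"z":2,"gripper":-0.2},{"ax":0,"ay":0,"az":0,"x":0,"y":0,"z":0,"gripper":-0.2},{"ax":0,"ay":0,"az":0,"x":0,"y":0,"z":0,"gripper":-0.2}]' >/dev/null; python3 plan.py .5643 .0495 .1455 89.3
```

```text
now [0.5647 0.0507 0.2013] yaw 89.3 t 57.3 F [-0.3  0.7 -0.1] Mz 0.02 open 0.601 q6 -1.67
az -0.000 rad (-0.0 deg) then/after-turn shifts cm x -0.13 y -0.03 z 5.58 ; before-turn x -0.13 y -0.02
untilt ax -0.0032 ay -0.0011
```

```bash
python3 -m pendant '[{"ax":0,"ay":0,"az":0,"x":-0.13,"y":0,"z":2,"gripper":-0.2},{"ax":0,"ay":0,"az":0,"x":0,"y":0,"z":2,"gripper":-0.2},{"ax":0,"ay":0,"az":0,"x":0,"y":0,"z":1.5,"gripper":0.2},{"ax":0,"ay":0,"az":0,"x":0,"y":0,"z":0,"gripper":0.5},{"ax":0,"ay":0,"az":0,"x":0,"y":0,"z":0,"gripper":1},{"ax":0,"ay":0,"az":0,"x":0,"y":0,"z":0,"gripper":1},{"ax":0,"ay":0,"az":0,"x":0,"y":0,"z":0,"gripper":1},{"ax":0,"ay":0,"az":0,"x":0,"y":0,"z":0,"gripper":1},{"ax":0,"ay":0,"az":0,"x":0,"y":0,"z":0,"gripper":1},{"ax":0,"ay":0,"az":0,"x":0,"y":0,"z":0,"gripper":1}]' 30 >/dev/null; python3 plan.py .5643 .0495 .1455 89.3; for i in 1 2 3 4; do python3 -m pendant '[{"ax":0,"ay":0,"az":0.09,"x":0,"y":0,"z":0,"gripper":1},{"ax":0,"ay":0,"az":0.09,"x":0,"y":0,"z":0,"gripper":1},{"ax":0,"ay":0,"az":0.09,"x":0,"y":0,"z":0,"gripper":1},{"ax":0,"ay":0,"az":0.09,"x":0,"y":0,"z":0,"gripper":1},{"ax":0,"ay":0,"az":0,"x":0,"y":0,"z":0,"gripper":1},{"ax":0,"ay":0,"az":0,"x":0,"y":0,"z":0,"gripper":1}]' >/dev/null;  python3 plan.py .5643 .0495 .1455 89.3 | head -1; done
```

```text
now [0.5659 0.0495 0.1482] yaw 89.2 t 58.1 F [1.  2.2 5.4] Mz -0.03 open 0.155 q6 -1.67
az -0.001 rad (-0.1 deg) then/after-turn shifts cm x -0.00 y -0.16 z 0.27 ; before-turn x -0.00 y -0.16
untilt ax 0.0016 ay -0.0015
now [0.5658 0.0489 0.1482] yaw 68.6 t 58.6 F [-1.1  0.8  5. ] Mz -0.04 open 0.158 q6 -1.31
now [0.5655 0.0483 0.1482] yaw 48.0 t 59.1 F [-1.  -1.9  6. ] Mz -0.07 open 0.160 q6 -0.95
now [0.5649 0.0479 0.1482] yaw 27.4 t 59.6 F [-3.3 -3.6  6.8] Mz -0.05 open 0.160 q6 -0.59
now [0.5643 0.0477 0.1482] yaw 6.8 t 60.1 F [-4.  -4.9  8.4] Mz -0.09 open 0.157 q6 -0.23
```

```bash
for i in 1 2; do python3 -m pendant '[{"ax":0,"ay":0,"az":0.08,"x":0,"y":0,"z":0,"gripper":1},{"ax":0,"ay":0,"az":0.08,"x":0,"y":0,"z":0,"gripper":1},{"ax":0,"ay":0,"az":0.08,"x":0,"y":0,"z":0,"gripper":1},{"ax":0,"ay":0,"az":0.08,"x":0,"y":0,"z":0,"gripper":1},{"ax":0,"ay":0,"az":0,"x":0,"y":0,"z":0,"gripper":1},{"ax":0,"ay":0,"az":0,"x":0,"y":0,"z":0,"gripper":1}]' >/dev/null;  python3 plan.py .5643 .0495 .1455 -37 | head -1; done; for i in 1 2 3; do python3 -m pendant '[{"ax":0,"ay":0,"az":0.05,"x":0,"y":0,"z":0,"gripper":1},{"ax":0,"ay":0,"az":0,"x":0,"y":0,"z":0,"gripper":1},{"ax":0,"ay":0,"az":0,"x":0,"y":0,"z":0,"gripper":1}]' >/dev/null;  python3 plan.py .5643 .0495 .1455 -37 | head -1; done
```

```text
now [0.5637 0.0477 0.1481] yaw -11.5 t 60.6 F [-5.6 -4.8  8.9] Mz -0.10 open 0.160 q6 0.09
now [0.5632 0.0479 0.1482] yaw -29.8 t 61.1 F [-6.9 -3.9  9.5] Mz 0.03 open 0.158 q6 0.41
now [0.5631 0.048  0.1482] yaw -32.7 t 61.4 F [-6.4 -3.1 10.5] Mz -0.08 open 0.157 q6 0.46
now [0.563  0.048  0.1481] yaw -35.6 t 61.6 F [-6.6 -3.8 10.3] Mz -0.03 open 0.157 q6 0.51
now [0.563  0.0481 0.1481] yaw -38.3 t 61.9 F [-5.9 -3.7  9.8] Mz 0.55 open 0.162 q6 0.56
```

The side clamp is at its end stop (Mz 0.55 after 127°). Now the front clamp.

```bash
python3 -m pendant '[{"ax":0,"ay":0,"az":0,"x":0,"y":0,"z":0,"gripper":0},{"ax":0,"ay":0,"az":0,"x":0,"y":0,"z":0,"gripper":-0.2},{"ax":0,"ay":0,"az":0,"x":0,"y":0,"z":0,"gripper":-0.2},{"ax":0,"ay":0,"az":0,"x":0,"y":0,"z":0,"gripper":-0.2},{"ax":0,"ay":0,"az":0,"x":0,"y":0,"z":-3,"gripper":-0.2},{"ax":0,"ay":0,"az":0,"x":0,"y":0,"z":-4,"gripper":-0.2},{"ax":0,"ay":0,"az":0,"x":0,"y":0,"z":-2,"gripper":-0.2},{"ax":0,"ay":0,"az":-0.12,"x":0,"y":0,"z":0,"gripper":-0.2},{"ax":0,"ay":0,"az":-0.12,"x":0,"y":0,"z":0,"gripper":-0.2},{"ax":0,"ay":0,"az":-0.12,"x":0,"y":0,"z":0,"gripper":-0.2},{"ax":0,"ay":0,"az":-0.12,"x":0,"y":0,"z":0,"gripper":-0.2},{"ax":0,"ay":0,"az":-0.12,"x":0,"y":0,"z":0,"gripper":-0.2}]' > /dev/null;python3 -m pendant '[{"ax":0,"ay":0,"az":-0.12,"x":0,"y":0,"z":0,"gripper":-0.2},{"ax":0,"ay":0,"az":-0.12,"x":0,"y":0,"z":0,"gripper":-0.2},{"ax":0,"ay":0,"az":-0.12,"x":0,"y":0,"z":0,"gripper":-0.2},{"ax":0,"ay":0,"az":-0.12,"x":0,"y":0,"z":0,"gripper":-0.2},{"ax":0,"ay":0,"az":-0.12,"x":0,"y":0,"z":0,"gripper":-0.2},{"ax":0,"ay":0,"az":-0.12,"x":0,"y":0,"z":0,"gripper":-0.2},{"ax":0,"ay":0,"az":-0.12,"x":0,"y":0,"z":0,"gripper":-0.2},{"ax":0,"ay":0,"az":-0.12,"x":0,"y":0,"z":0,"gripper":-0.2},{"ax":0,"ay":0,"az":-0.12,"x":0,"y":0,"z":0,"gripper":-0.2},{"ax":0,"ay":0,"az":-0.12,"x":0,"y":0,"z":0,"gripper":-0.2},{"ax":0,"ay":0,"az":-0.12,"x":0,"y":0,"z":0,"gripper":-0.2},{"ax":0,"ay":0,"az":-0.12,"x":0,"y":0,"z":0,"gripper":-0.2}]' >/dev/null; python3 -m pendant '[{"ax":0,"ay":0,"az":-0.12,"x":0,"y":0,"z":0,"gripper":-0.2},{"ax":0,"ay":0,"az":-0.06,"x":0,"y":0,"z":0,"gripper":-0.2},{"ax":0,"ay":0,"az":0,"x":0,"y":0,"z":0,"gripper":-0.2},{"ax":0,"ay":0,"az":0,"x":0,"y":0,"z":0,"gripper":-0.2}]' >/dev/null; python3 plan.py .4275 .2018 .23 89.5
```

```text
now [0.5654 0.049  0.2369] yaw 88.6 t 64.2 F [0.5 0.1 0.9] Mz 0.03 open 0.601 q6 -1.66
az -0.016 rad (-0.9 deg) then/after-turn shifts cm x 15.16 y -13.92 z 0.69 ; before-turn x 14.94 y -14.16
untilt ax -0.0008 ay -0.0007
```

```bash
python3 -m pendant '[{"ax":0,"ay":0,"az":-0.016,"x":0,"y":0,"z":0,"gripper":-0.2},{"ax":0,"ay":0,"az":0,"x":2.53,"y":-2.32,"z":0,"gripper":-0.2},{"ax":0,"ay":0,"az":0,"x":2.53,"y":-2.32,"z":0,"gripper":-0.2},{"ax":0,"ay":0,"az":0,"x":2.53,"y":-2.32,"z":0,"gripper":-0.2},{"ax":0,"ay":0,"az":0,"x":2.53,"y":-2.32,"z":0,"gripper":-0.2},{"ax":0,"ay":0,"az":0,"x":2.53,"y":-2.32,"z":0,"gripper":-0.2},{"ax":0,"ay":0,"az":0,"x":2.53,"y":-2.32,"z":0,"gripper":-0.2},{"ax":0,"ay":0,"az":0,"x":0,"y":0,"z":0,"gripper":-0.2},{"ax":0,"ay":0,"az":0,"x":0,"y":0,"z":2,"gripper":-0.2},{"ax":0,"ay":0,"az":0,"x":0,"y":0,"z":2,"gripper":-0.2},{"ax":0,"ay":0,"az":0,"x":0,"y":0,"z":0,"gripper":-0.2},{"ax":0,"ay":0,"az":0,"x":0,"y":0,"z":0,"gripper":-0.2}]' >/dev/null; python3 plan.py .4275 .2018 .147 89.5
```

```text
now [0.4269 0.2015 0.1968] yaw 89.6 t 65.2 F [0.6 0.  0.3] Mz 0.02 open 0.597 q6 -1.36
az 0.002 rad (0.1 deg) then/after-turn shifts cm x 0.03 y 0.06 z 4.98 ; before-turn x 0.03 y 0.07
untilt ax -0.0027 ay -0.0001
```

```bash
python3 -m pendant '[{"ax":0,"ay":0,"az":0,"x":0,"y":0.06,"z":1.8,"gripper":-0.2},{"ax":0,"ay":0,"az":0,"x":0,"y":0,"z":1.8,"gripper":-0.2},{"ax":0,"ay":0,"az":0,"x":0,"y":0,"z":1.2,"gripper":0.2},{"ax":0,"ay":0,"az":0,"x":0,"y":0,"z":0,"gripper":0.5},{"ax":0,"ay":0,"az":0,"x":0,"y":0,"z":0,"gripper":1},{"ax":0,"ay":0,"az":0,"x":0,"y":0,"z":0,"gripper":1},{"ax":0,"ay":0,"az":0,"x":0,"y":0,"z":0,"gripper":1},{"ax":0,"ay":0,"az":0,"x":0,"y":0,"z":0,"gripper":1},{"ax":0,"ay":0,"az":0,"x":0,"y":0,"z":0,"gripper":1},{"ax":0,"ay":0,"az":0,"x":0,"y":0,"z":0,"gripper":1}]' 30 >/dev/null; python3 plan.py .4275 .2018 .147 89.3; for i in 1 2 3 4; do python3 -m pendant '[{"ax":0,"ay":0,"az":0.09,"x":0,"y":0,"z":0,"gripper":1},{"ax":0,"ay":0,"az":0.09,"x":0,"y":0,"z":0,"gripper":1},{"ax":0,"ay":0,"az":0.09,"x":0,"y":0,"z":0,"gripper":1},{"ax":0,"ay":0,"az":0.09,"x":0,"y":0,"z":0,"gripper":1},{"ax":0,"ay":0,"az":0,"x":0,"y":0,"z":0,"gripper":1},{"ax":0,"ay":0,"az":0,"x":0,"y":0,"z":0,"gripper":1}]' >/dev/null;  python3 plan.py .5643 .0495 .1455 89.3 | head -1; done
```

```text
now [0.4282 0.2017 0.15  ] yaw 89.6 t 66.0 F [ 0.2 -1.8  5.5] Mz -0.13 open 0.157 q6 -1.36
az 0.005 rad (0.3 deg) then/after-turn shifts cm x 0.01 y -0.07 z 0.30 ; before-turn x 0.01 y -0.07
untilt ax 0.0010 ay -0.0008
now [0.4284 0.2025 0.15  ] yaw 69.1 t 66.5 F [-0.5  4.3  6.7] Mz -0.05 open 0.155 q6 -1.00
now [0.4288 0.2032 0.15  ] yaw 48.4 t 67.0 F [-0.2  6.8  5.2] Mz -0.10 open 0.156 q6 -0.64
now [0.4295 0.2037 0.1501] yaw 27.8 t 67.5 F [1.3 8.7 3.1] Mz -0.03 open 0.159 q6 -0.28
now [0.4303 0.2039 0.15  ] yaw 7.1 t 68.0 F [1.8 9.8 1.7] Mz -0.01 open 0.158 q6 0.08
```

```bash
for i in 1 2; do python3 -m pendant '[{"ax":0,"ay":0,"az":0.08,"x":0,"y":0,"z":0,"gripper":1},{"ax":0,"ay":0,"az":0.08,"x":0,"y":0,"z":0,"gripper":1},{"ax":0,"ay":0,"az":0.08,"x":0,"y":0,"z":0,"gripper":1},{"ax":0,"ay":0,"az":0.08,"x":0,"y":0,"z":0,"gripper":1},{"ax":0,"ay":0,"az":0,"x":0,"y":0,"z":0,"gripper":1},{"ax":0,"ay":0,"az":0,"x":0,"y":0,"z":0,"gripper":1}]' >/dev/null;  python3 plan.py .5643 .0495 .1455 -37 | head -1; done; for i in 1 2 3; do python3 -m pendant '[{"ax":0,"ay":0,"az":0.05,"x":0,"y":0,"z":0,"gripper":1},{"ax":0,"ay":0,"az":0,"x":0,"y":0,"z":0,"gripper":1},{"ax":0,"ay":0,"az":0,"x":0,"y":0,"z":0,"gripper":1}]' >/dev/null;  python3 plan.py .5643 .0495 .1455 -37 | head -1; done
```

```text
now [0.431  0.2039 0.1501] yaw -11.2 t 68.5 F [3.1 9.6 0.6] Mz -0.02 open 0.160 q6 0.40
now [0.4317 0.2036 0.1501] yaw -29.5 t 69.0 F [ 4.7  7.5 -1. ] Mz -0.02 open 0.158 q6 0.72
now [0.4318 0.2035 0.1501] yaw -32.4 t 69.3 F [ 5.1  6.9 -1.1] Mz -0.04 open 0.158 q6 0.77
now [0.4319 0.2035 0.1501] yaw -35.2 t 69.5 F [ 5.5  6.9 -0.9] Mz -0.04 open 0.159 q6 0.82
now [0.4319 0.2035 0.1501] yaw -37.9 t 69.8 F [ 5.3  7.8 -0.5] Mz 0.47 open 0.160 q6 0.86
```

The front clamp is at its stop too (Mz 0.47). Release, retreat and check.

```bash
python3 -m pendant '[{"ax":0,"ay":0,"az":0,"x":0,"y":0,"z":0,"gripper":0},{"ax":0,"ay":0,"az":0,"x":0,"y":0,"z":0,"gripper":-0.2},{"ax":0,"ay":0,"az":0,"x":0,"y":0,"z":0,"gripper":-0.2},{"ax":0,"ay":0,"az":0,"x":0,"y":0,"z":0,"gripper":-0.2},{"ax":0,"ay":0,"az":0,"x":0,"y":0,"z":-3,"gripper":-0.2},{"ax":0,"ay":0,"az":0,"x":0,"y":0,"z":-4,"gripper":-0.2},{"ax":0,"ay":0,"az":0,"x":0,"y":0,"z":-4,"gripper":-0.2},{"ax":0,"ay":0,"az":0,"x":0,"y":0,"z":-2,"gripper":-0.2},{"ax":0,"ay":0,"az":0,"x":2,"y":3.3,"z":0,"gripper":-0.2},{"ax":0,"ay":0,"az":0,"x":2,"y":3.3,"z":0,"gripper":-0.2},{"ax":0,"ay":0,"az":0,"x":2,"y":3.3,"z":0,"gripper":-0.2},{"ax":0,"ay":0,"az":0,"x":2,"y":3.3,"z":0,"gripper":-0.2}]' > /dev/null;python3 -m pendant '[{"ax":0,"ay":0,"az":0,"x":2.6,"y":3,"z":0,"gripper":-0.2},{"ax":0,"ay":0,"az":0,"x":2.6,"y":3,"z":0,"gripper":-0.2},{"ax":0,"ay":0,"az":0,"x":2.6,"y":3,"z":0,"gripper":-0.2},{"ax":0,"ay":0,"az":0,"x":2.6,"y":3,"z":0,"gripper":-0.2},{"ax":0,"ay":0,"az":0,"x":2.6,"y":3,"z":0,"gripper":-0.2},{"ax":0,"ay":0,"az":0,"x":2.6,"y":3,"z":0,"gripper":-0.2},{"ax":0,"ay":0,"az":0,"x":0,"y":0,"z":0,"gripper":-0.2},{"ax":0,"ay":0,"az":0,"x":0,"y":0,"z":0,"gripper":-0.2}]' >/dev/null
python3 plan.py .4 -.2 .2 0|head -1
python3 - <<'E'
from h import *
a=im("top");b=im("side")
A=cv2.resize(a["bgr"][145:257,112:240],(480,420),interpolation=cv2.INTER_CUBIC)
B=cv2.resize(b["bgr"][130:220,215:315],(320,288),interpolation=cv2.INTER_CUBIC); B=cv2.copyMakeBorder(B,0,132,0,0,0)
cv2.imwrite("pics/e1.png",np.hstack([A,B])); cv2.imwrite("pics/e2.png",a["bgr"])
E
```

```text
now [ 0.4202 -0.1915  0.2787] yaw -38.4 t 71.5 F [-0.1  0.5 -0.5] Mz 0.02 open 0.598 q6 -0.00
```

View pics/e1.png

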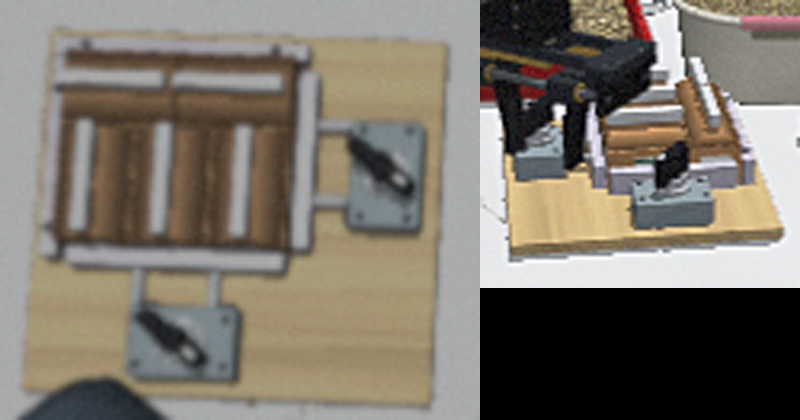

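View pics/e2.png

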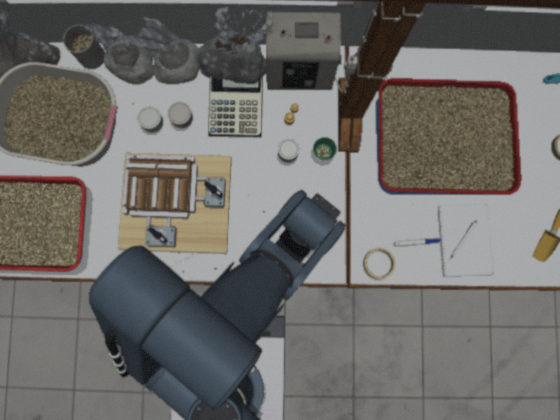

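The layer is closed up by both jaws and both knob marks are turned to the tight end. Cup, tin, tape and pen are where they were; the arm hides the stamp, and nothing has touched it. Handing in.

```bash
python3 -c "
from cell import bot
print(bot.hand_in(), bot.observe()['time'])"
```

```text
the job is handed in; nothing more can be done
the job is handed in; nothing more can be done
```

The job is done and handed in at about 72 s of the 210 s allowed. All five cartons are clamped in the ruled pattern on the slab.

- **Order:** I backed both knobs off to their open stops. I then placed the two back cartons, and the three front ones from the left fence rightwards. The side clamp went to its end stop first, then the front clamp.
- **Placing:** Each carton was slid gently against the fences or its neighbours, with contact forces of about 11 N at most.
- **End stops:** The wrist moment rose sharply at each tight stop, to 0.55 N m at the side knob and 0.47 N m at the front knob. Both came after about 127° of turn, where 126° was expected.
- **Last pictures:** Five upright cartons closed in by both jaws, with both knob marks at the tight end. The tin, cup, tape and marker are where they started, and the arm was clear of everything.

Three things did not go as planned or disagreed:
- **Front knob:** my first grip was about 10 mm too low and held the hub. It still turned the knob, and I re-gripped the bar and took it to the stop.
- **Knocked carton:** one carton was knocked a few centimetres aside. I noticed before gripping it and measured it again. The side and top cameras differed by about 7 mm; I used the top view and the grip held.
- **Hand stamp:** the arm hid it in the final top view, so I did not confirm its position directly. No move went near it at low height.

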